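# Crank the curing tray out, change the batch, crank it home and start the lamp

## Task

With the red hand crank, wind the curing tray fully out from under the amber hood; stand the cured green-capped module in the orange box, and stand every blue-capped module on the table upright on the tray floor. Then crank the tray fully home against the red stop with all of them still in it, and only then press the green lamp button once. Move the tray by the crank alone and leave the other things on the bench where they are.

Things in the scene. Friction and masses are not known exactly. Their poses are not given: they have to be found in the camera images.
- module1: uncured sensor module: white plastic block 34 x 34 mm and 30 mm high with a blue round cap (24 mm diameter, 8 mm high) on top, 60 g, standing on the table; origin at the centre of its underside, z up. May be absent
- module2: uncured sensor module: white plastic block 34 x 34 mm and 30 mm high with a blue round cap (24 mm diameter, 8 mm high) on top, 60 g, standing on the table; origin at the centre of its underside, z up. May be absent
- module3: uncured sensor module: white plastic block 34 x 34 mm and 30 mm high with a blue round cap (24 mm diameter, 8 mm high) on top, 60 g, standing on the table; origin at the centre of its underside, z up. May be absent
- module4: uncured sensor module: white plastic block 34 x 34 mm and 30 mm high with a blue round cap (24 mm diameter, 8 mm high) on top, 60 g, standing on the table; origin at the centre of its underside, z up. May be absent
- cured: the finished module of the last batch: the same 34 x 34 x 30 mm white block, but with a green cap (24 mm diameter, 8 mm high); starts standing in the tray under the hood; origin at the centre of its underside, z up
- station: fixed curing station, white base plate 170 x 455 x 12 mm. Along its own y: grey gearbox with the crank (y -212 to -62 mm, 40 mm high), loading place (y = 0), amber-roofed hood (y 65 to 185, x -81 to 81 mm; under the roof 70 mm, lamp bar top 84 mm above the table; open towards the loading place; cheeks on both x sides), red stop at y = 176 mm. Origin: centre of the underside, on the table
- carriage (a joint): travel of the tray carriage along the station's +y, m: 0 = fully out at the loading place, against the gearbox; 0.120 = fully home under the hood, touching the red stop. Geared to the crank, 60 mm per crank turn; it cannot easily be pushed by hand
- tray_floor (a point): centre of the upper face of the tray floor (22 mm above the table), moves with the carriage; axes parallel to the station's. Inside of tray 120 (x) x 100 (y) mm, aluminium floor with a blue rim 5 mm thick and 10 mm high. Modules must stay apart in it; four fit at x +-30, y +-25 mm
- crank (a joint): angle of the hand crank about its upright axis, rad: grows clockwise seen from above, 0 with the tray fully out, 12.57 (two turns) with the tray fully home; stops at both ends. Friction about 0.25 N m
- crank_grip (a point): middle of the red upright crank handle, 55 mm from the axis: a flat block 26 mm (along the crank arm, radially) x 14 mm (across the arm) x 42 mm high, 56 to 98 mm above the table, rigid with the arm, so the hand must turn with it. Its x axis points outwards along the arm
- crank_axis (a point): point on the fixed upright axis of the crank, at the height of the handle's middle (77 mm); 150 mm towards -y and 30 mm towards -x of the station's origin
- outbox_in (a point): centre of the inner floor (5 mm above the table) of the fixed orange box for finished modules: outside 110 x 110 mm, walls 5 mm thick, 45 mm high; axes along its sides
- lamp (a joint): travel of the green lamp push button, m: 0 = up, about 0.006 = fully pressed; springs back, 5 N
- lamp_top (a point): centre of the top face of the green lamp button (32 mm diameter, on a small black housing fixed on the table)
- jar: bystander: small jar, 40 mm diameter, 55 mm high; origin under its centre
- spool: bystander: green spool, 40 mm diameter, 30 mm high; origin under its centre
- driver: bystander: red screwdriver lying flat, 160 mm
- cardbox: bystander: cardboard box 60 x 90 x 40 mm; origin under its centre
- gauge: bystander: brass gauge block 25 x 55 x 25 mm; origin under its centre
There are look-alikes about, which are no part of the job. What is shaped like the module1 but pink is not meant.

How it is judged:
By the outcome, as a careful person would: the job done as asked, in the order asked, and still so for the second after the job is handed in, with the robot touching nothing.
Of module1, module2, module3, module4 only 2 to 4 are there at a start; the rules pass over those that are not, and their reading is None.
At some moment in a run one of module1, module2, module3, module4 may be knocked a few centimetres aside while the robot is not near it.
It also fails if it takes over 210 s, if anything falls off the work surface, if the arm or the gripper's body presses on something with over 40 N, if the wrist force passes 120 N, or if a joint passes its speed limit or range.

## Robot

A 7-joint arm with a two-finger parallel gripper is mounted at the origin on the work surface. World frame = base frame: x ahead of the robot, y to its left, z up, the work surface at z = 0. Lengths are in m, angles in degrees, forces in N, time in s.
With the tool pointing down it reaches from about 0.425 to 0.875 m from the base axis. Payload 4.7 kg.
Tool frame: the origin (TCP) lies at the very end of the fingers, on their centre line; the grasp point (between the pads) lies 19 mm behind it; z points along the fingers, y is the line along which they close (so a half turn about z gives the same grasp; the last joint's range is limited). The gripper opens to 87 mm and grips with 3 to 60 N. Pads are 19 mm wide; open, the fingers measure 117 mm over their backs; the gripper's body (75 mm by 190 mm) begins 51 mm behind the grasp point.
Start: joints at [-76.312, 18.392, -4.016, 83.108, 1.295, 78.541, -3.26], TCP at [0.145, 0.634, 0.223] pointing down, gripper open.
Joint ranges: [-163.93, 163.93], [-17.29, 119.83], [-79.2, 71.16], [3.27, 140.29], [-89.18, 269.18], [5.43, 117.66], [-154.24, 154.24]. Speed limits (degrees/s): [147.25, 147.25, 180, 180, 180, 180, 180].

## Interface

Orientations are given as [roll, pitch, yaw] about the fixed x, y, z axes, in that order (R = Rz(yaw) Ry(pitch) Rx(roll)).
In Python, from cell import get_obs, cams, ticket, finder gives the robot as it stands.
- The arm moves only by the shell command python3 -m creep 'ROWS' [FORCE]. ROWS is text: rows parted by semicolons, each of 5 numbers parted by spaces: the shift along the world's x, y, z in m, then the turn about the world's z in degrees, then the finger opening in m, from 0 to 0.087. A call has 1 to 8 rows; each row shifts and turns the commanded pose from where the row before left it; what a row does not reach is not made up. A row lasts 1/8 s, in which the tool goes at most 62.5 mm and 10.7 degrees, less where a joint would pass 70% of its speed; a pose out of reach is approached as far as the arm can. A call with a gripper value outside its range is refused whole. The fingers move at their own pace and stop on an object; FORCE is the grip in N (left out, the last holds). Time passes only in rows, so rows that do not move let the fingers close. It gives the time, the measured TCP pose, the force, the opening and the grip force at its end, in the units of the state.
- get_obs(): the state, without advancing time (a new reading comes with each control period).
- cams.read_camera(name): name is "side" or "top"; returns the picture (384x512x3 uint8, red, green, blue); there is no depth.
- cams.calibration(name): a dict with "fx", "fy", "cx", "cy" (pixels), "k1" (the pictures are not rectified: a ray, as slopes to the right and down, at radius r is drawn at 1 + k1 r^2 times it, then the intrinsics apply), "extrinsics" (4x4, takes a point from world to camera coordinates). Camera axes: x right, y down, z forward; pixel columns grow to the right and rows downward; lengths in m; the calibration is good to about 2 mm. A picture is of the moment at which its call begins. calibration takes no time and is no camera call.
- ticket.sign_off(): hands the job in; it is judged then, once.
Trained networks look in the newest picture that a camera, given by its name, has taken for a name from the list of things; names that differ only in an ending like _2 or _b are one class to them, and where a whole thing is asked for, a point or a joint stands for the part that bears it (a point fixed in the world has none). Each returns a list of dicts, best first, with "p" (0 to 1); they miss things now and then, are a little off and sometimes report something else, mostly with a low value. They report only what shows in the picture. A call takes as long as a camera call. They do not tell look-alikes from the thing itself.
- finder.masks_of(name, camera): "mask" (384x512 bool, what is visible of it) and "xy" ([column, row] in pixels, amid what is visible of it).
- finder.tip_of(name, camera): "xy" ([column, row] in pixels: a listed point, or the origin of a listed thing).
The state is a dict: "time_s": time; "qpos": joint angles; "joint_velocities": joint speeds; "effort": joint torques, N m; "tool_pos": TCP position; "tool_rot": TCP orientation; "force": force on the tool from outside, world axes, zero at the start; "wrist_torque": the same for the moment, N m; "grip_width": finger opening in m; "grasp_force": force on a finger pad.
Only numpy, scipy, OpenCV 4.12 (cv2) and the standard library are available. Lean on these libraries where they do the work, as an engineer would, in place of code of your own. Each camera call takes 0.05 s, during which the arm holds its last target. There are 200 camera calls.

## Working session

There is one attempt and no reset: what is moved stays moved. The work goes in short steps, Python scripts to look and compute and a shell command to move; the robot and the scene stay as the last step left them, time stands still between calls to the robot, and variables do not carry over. Pictures are saved under pics/ and viewed, at most 14 in all, crops included, and the job is handed in when it is done.

```bash
ls; mkdir -p pics
python3 - <<'E'
from cell import get_obs,cams
import cv2
for n in("top","side"):
    im=cams.read_camera(n); cv2.imwrite(f"pics/{n}0.png",cv2.resize(im[:,:,::-1],(800,600),interpolation=cv2.INTER_CUBIC))
    c=cams.calibration(n); print(n,c)
print(get_obs())
E
```

```text
pics
top {'fx': 488.21901989978187, 'fy': 488.21901989978187, 'cx': 248.51557758884422, 'cy': 194.11516551576082, 'k1': 0.02054081460328648, 'extrinsics': array([[-0.02670491, -0.99907601, -0.03367463,  0.05774823],
       [-0.98027312,  0.03277197, -0.19491182,  0.50715185],
       [ 0.1958353 ,  0.02780524, -0.98024252,  1.1782083 ],
       [ 0.        ,  0.        ,  0.        ,  1.        ]])}
side {'fx': 400.91297105683884, 'fy': 400.91297105683884, 'cx': 255.38462612355434, 'cy': 193.67888138968533, 'k1': -0.04071036012916629, 'extrinsics': array([[-0.9461637 , -0.32333047, -0.01522024,  0.47153198],
       [-0.23366813,  0.71481145, -0.65912351,  0.14690255],
       [ 0.22399431, -0.62008225, -0.75188067,  0.9723695 ],
       [ 0.        ,  0.        ,  0.        ,  1.        ]])}
{'time_s': 0.1, 'qpos': array([-76.31346356,  18.43590333,  -4.01632105,  83.16813252,
         1.29336156,  78.53947347,  -3.25881306]), 'joint_velocities': array([ 0.02470622, -0.08051349, -0.01653806, -0.1074559 ,  0.06909754,
       -0.05908684,  0.04016361]), 'effort': array([-3.62564924e-04, -4.92570877e+01, -4.05866252e-01, -3.13396454e+01,
       -6.41759299e-02,  3.95805726e-02,  6.23122810e-05]), 'tool_pos': array([0.1447969 , 0.63316464, 0.22155667]), 'tool_rot': array([-1.79901633e+02,  3.52462567e-03,  1.67124675e+02]), 'force': array([1.10644167, 0.02444482, 0.05572744]), 'wrist_torque': array([-0.00953674,  0.03002398,  0.01864328]), 'grasp_force': 0.0, 'grip_width': 0.08702624790792166}
```

View pics/top0.png

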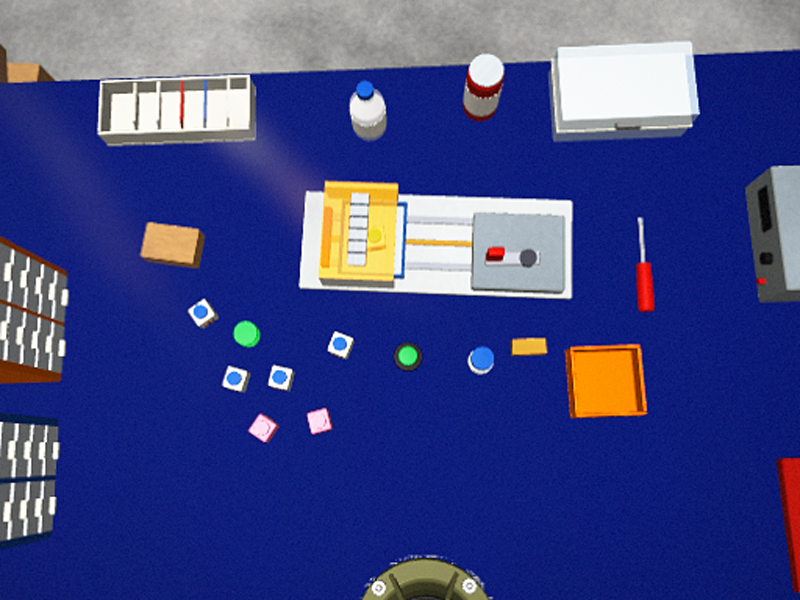

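View pics/side0.png

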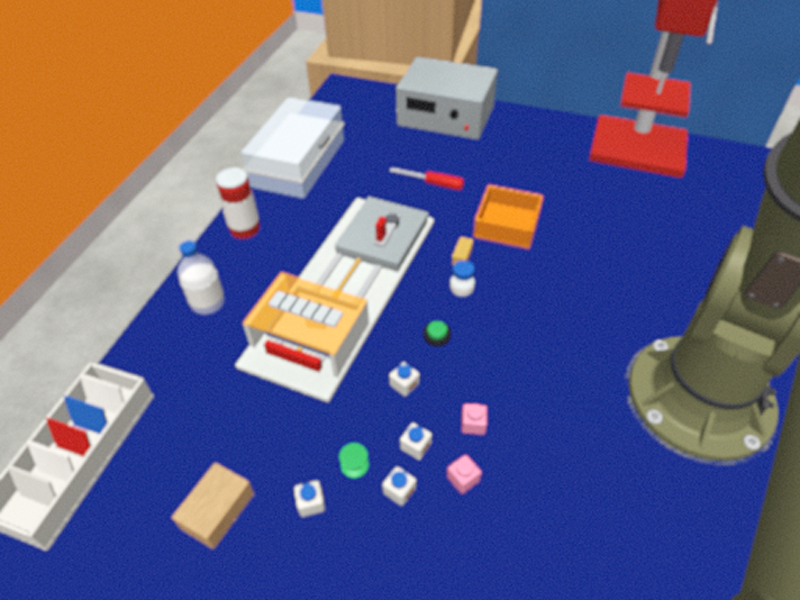

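The top picture shows four blue-capped blocks at (202,313), (235,378), (281,377) and (341,345) in the 800x600 view, and pink look-alikes at (263,428) and (319,420). The round blue-topped jar is at (481,360), the lamp at (407,356), the green spool at (246,333) and the orange box at (606,380). The crank handle is at (496,254) and the hood at (360,232). The side view agrees with all of this.

Next I triangulate.

```bash
cat > h.py <<'E'
from cell import get_obs,cams,ticket,finder
import numpy as np,cv2
from scipy.optimize import least_squares
C={n:cams.calibration(n) for n in("top","side")}
def proj(p,n):
    c=C[n];q=c["extrinsics"]@np.append(p,1);s=q[:2]/q[2];s=s*(1+c["k1"]*(s@s))
    return np.array([c["fx"]*s[0]+c["cx"],c["fy"]*s[1]+c["cy"]])
def tri(a,b):
    r=least_squares(lambda p:np.r_[proj(p,"top")-a,proj(p,"side")-b],[.5,0,.03]);return r.x,np.sqrt(2*r.cost)
def onz(uv,n,z):
    r=least_squares(lambda p:proj([p[0],p[1],z],n)-uv,[.5,0]);return r.x
def shot():
    return {n:cams.read_camera(n) for n in C}
def pairs(name,f="tip_of",maxres=4,pmin=.2):
    A={n:[d for d in getattr(finder,f)(name,n) if d["p"]>pmin] for n in C}
    out=[]
    for a in A["top"]:
        for b in A["side"]:
            p,r=tri(a["xy"],b["xy"])
            if r<maxres: out.append((p.round(4),round(r,1),round(a["p"],2),round(b["p"],2),np.round(a["xy"])))
    return out
def caps(z,n="top",im=None,lo=(100,120,90),hi=(112,255,255),amin=40,amax=500):
    "blue cap blobs -> xy at height z"
    im=cams.read_camera(n) if im is None else im
    m=cv2.inRange(cv2.cvtColor(im,cv2.COLOR_RGB2HSV),lo,hi)
    k,l,s,c=cv2.connectedComponentsWithStats(m)
    return [(c[i].round(1),s[i,4],onz(c[i],n,z).round(4)) for i in range(1,k) if amin<s[i,4]<amax]
E
python3 - <<'E'
from h import *
im=shot()
for n in ["module1","cured","station","tray_floor","crank_grip","crank_axis","outbox_in","lamp_top","jar","gauge","spool"]:
    print(n)
    for p in pairs(n): print("  ",*p)
for n in im:
  h=cv2.cvtColor(im[n],cv2.COLOR_RGB2HSV)
  print(n,[h[int(v/1.5625),int(u/1.5625)] for u,v in ([(202,313),(235,378),(100,500)] if n=="top" else [(309,491),(399,480),(150,420)])])
  for c in caps(.038,im=im[n],n=n,lo=(100,120,180)): print(*c)
E
```

```text
module1
   [0.4481 0.1253 0.0134] 1.7 0.77 0.5 [217. 220.]
   [0.3189 0.2466 0.0049] 2.7 0.72 0.88 [171. 271.]
   [0.3196 0.2259 0.1152] 0.3 0.72 0.53 [171. 271.]
   [ 0.4005  0.2157 -0.0092] 0.4 0.61 0.81 [184. 241.]
   [ 0.4179  0.2349 -0.1226] 2.2 0.61 0.69 [184. 241.]
   [ 0.3313  0.1754 -0.1417] 4.0 0.58 0.88 [206. 267.]
   [0.3305 0.1587 0.0009] 0.9 0.58 0.53 [206. 267.]
   [0.3846 0.2747 0.1052] 2.5 0.47 0.81 [151. 242.]
   [0.3984 0.2957 0.0172] 0.0 0.47 0.69 [151. 242.]
cured
station
   [ 0.6135 -0.0326  0.0133] 2.4 0.82 0.76 [277. 158.]
tray_floor
crank_grip
   [ 0.5744 -0.1263  0.0827] 1.0 0.74 0.57 [316. 164.]
crank_axis
   [ 0.5876 -0.1973  0.0639] 0.3 0.94 0.96 [343. 159.]
outbox_in
lamp_top
   [0.4225 0.0101 0.0183] 0.3 0.41 0.46 [263. 230.]
jar
   [ 0.4228 -0.1067  0.0037] 2.0 0.53 0.63 [308. 227.]
   [0.3551 0.2161 0.3582] 2.8 0.38 0.63 [151. 244.]
gauge
   [ 0.4385 -0.1764  0.0129] 1.7 0.72 0.72 [336. 222.]
spool
   [ 0.4718  0.2854 -0.0008] 1.2 0.6 0.54 [157. 214.]
top [array([108, 200, 241], dtype=uint8), array([106, 192, 243], dtype=uint8), array([116, 224, 124], dtype=uint8)]
[232.9  56.2] 86 [0.8913 0.0747]
[258.3 142.1] 46 [0.6481 0.0136]
[127.5 199.1] 56 [0.5085 0.3527]
[217.  219.5] 58 [0.4486 0.1241]
[308.4 228.7] 168 [ 0.4183 -0.1045]
[178.3 240.9] 62 [0.3975 0.2221]
[149.1 241.6] 58 [0.3981 0.2957]
side [array([107, 195, 218], dtype=uint8), array([106, 197, 219], dtype=uint8), array([115, 202, 145], dtype=uint8)]
[197.5   3.5] 133 [ 1.1339 -1.0324]
[119.7 157.7] 53 [ 0.9203 -0.016 ]
[296.5 171.6] 101 [ 0.418  -0.1193]
[258.3 237.1] 51 [0.4483 0.1228]
[ 54.4 265.1] 331 [0.874  0.3483]
[265.9 277.2] 60 [0.3974 0.221 ]
[254.9 306.7] 64 [0.3977 0.2958]
[196.7 314.4] 72 [0.5084 0.3512]
```

Run:
```python
from h import *
im=shot()
V=1.5625
# station plate corners at z=.012 from top view rough px
def cr(n,u0,v0,u1,v1,s): return cv2.resize(im[n][v0:v1,u0:u1,::-1],None,fx=s,fy=s,interpolation=cv2.INTER_CUBIC)
a=cr("top",190,115,372,195,4); b=cr("side",150,110,290,260,4)[:, :]
cv2.imwrite("pics/st_top.png",a); print(a.shape)
a=cr("top",115,185,235,285,5); cv2.imwrite("pics/mods.png",a); print(a.shape)
for n in im:
  h=cv2.cvtColor(im[n],cv2.COLOR_RGB2HSV)
  m=cv2.inRange(h,(0,180,120),(6,255,255))|cv2.inRange(h,(174,180,120),(180,255,255))
  k,l,s,c=cv2.connectedComponentsWithStats(m); print(n,[(c[i].round(1),s[i]) for i in range(1,k) if s[i,4]>25])
  m=cv2.inRange(h,(0,0,175),(180,60,255))
  k,l,s,c=cv2.connectedComponentsWithStats(m); 
  for i in range(1,k):
    if 60<s[i,4]<600: print(n,c[i].round(1),s[i])
  m=cv2.inRange(h,(9,180,150),(17,255,255))
  k,l,s,c=cv2.connectedComponentsWithStats(m); print("orange",[(c[i].round(1),s[i]) for i in range(1,k) if s[i,4]>300])
```

```text
(320, 728, 3)
(500, 600, 3)
top [(array([307.2,  53.8]), array([299,  45,  22,  13,  49], dtype=int32)), (array([115.9,  64.8]), array([115,  52,   2,  25,  27], dtype=int32)), (array([317.4, 161. ]), array([313, 159,  10,   5,  49], dtype=int32)), (array([412.3, 183.8]), array([407, 168,  12,  31, 282], dtype=int32)), (array([507.4, 323.1]), array([500, 293,  12,  86, 560], dtype=int32))]
top [462.7  10.1] [454   0  19  18 115]
top [310.7  44.2] [300  34  22  22 374]
top [361.7  67.5] [344  37  50  48 181]
top [58.6 47.8] [50 44 18  7 73]
top [234.7  69.9] [224  58  23  23 368]
top [229.7 130.6] [224 123  12  15 151]
top [254.7 153.6] [252 132   6  43 195]
top [228.5 149.5] [223 139  12  22 232]
top [410.1 152.9] [408 139   5  29  62]
top [  5.6 175.6] [  3 160   6  33  94]
top [227.6 165.5] [222 162  12   8  94]
top [ 15.6 179.4] [ 13 165   6  32  81]
top [ 25. 184.] [ 22 169   6  32  77]
top [ 33.4 187.8] [ 31 173   6  31  73]
top [128.7 200. ] [121 191  16  18  99]
top [  3. 212.] [  0 196   7  35 108]
top [ 13.1 215.7] [ 10 200   7  33  85]
top [ 22.7 217.7] [ 20 203   6  32  73
[... 1137 characters left out ...]
,  38], dtype=int32)), (array([187.5, 227.2]), array([170, 219,  35,  17, 214], dtype=int32)), (array([ 43.7, 279.5]), array([ 31, 269,  26,  21, 302], dtype=int32))]
side [503.9  74.5] [491  55  21  39 304]
side [295.1 182.4] [288 177  16  12 142]
side [195.5 197.2] [172 186  47  23 487]
side [257.6 242.6] [249 236  19  16 149]
side [418.6 266.2] [414 262  10   9  71]
side [264.9 282.2] [256 271  20  22 197]
side [481.1 282.5] [476 278  11  10  77]
side [254.6 310.6] [245 299  21  23 212]
side [197.4 319.3] [188 308  19  21 224]
orange [(array([63.9, 64.2]), array([    0,     0,   186,   194, 18758], dtype=int32)), (array([324.7, 138.1]), array([ 304,  120,   42,   38, 1139], dtype=int32))]
```

View pics/st_top.png

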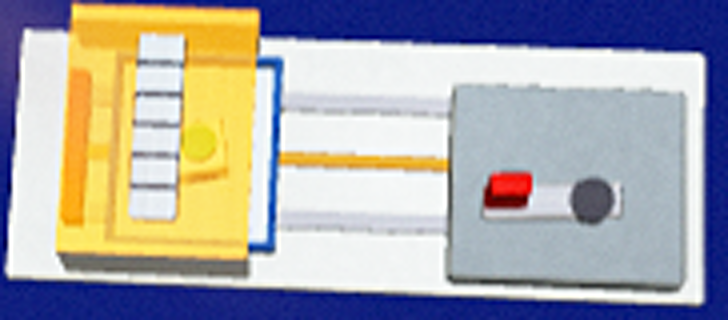

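View pics/mods.png

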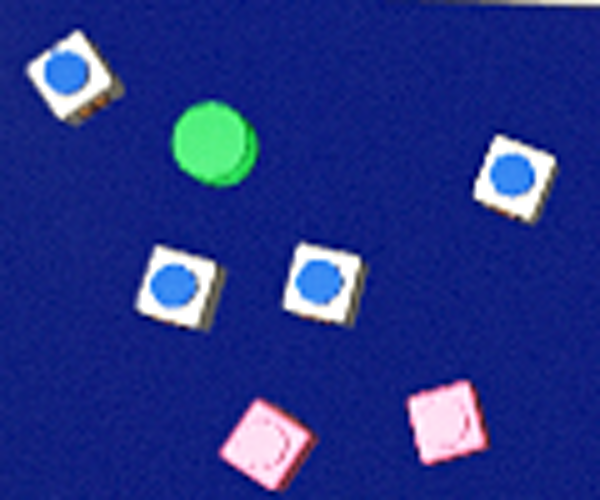

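The station crop shows the plate, the handle at (510,187), the axis knob at (592,200) and the cured module through the amber roof at (200,142). The module crop shows four blue-capped squares at (67,73), (174,286), (320,283) and (512,176). The things that could be mistaken for them are the two pink blocks at (265,443) and (448,423), the spool at (212,143), and the jar outside this crop. I choose the four blue-capped white squares.

```bash
cat >> h.py <<'E'
def yawof(center,im,zt=.030,R=13):
    "yaw (deg mod 90) of white module near top px centre, via brute fit of the projected top square to bright mask"
    h=cv2.cvtColor(im,cv2.COLOR_RGB2HSV)
    m=cv2.inRange(h,(0,0,175),(180,60,255))|cv2.inRange(h,(98,100,180),(112,255,255))
    k,l=cv2.connectedComponents(m);u,v=np.round(center).astype(int)
    pts=np.argwhere(l==l[v,u])[:,::-1]
    w=np.array([onz(p,"top",zt) for p in pts],np.float32)
    r=cv2.minAreaRect(w*1000);return np.round(np.array(r[0])/1000,4),np.round(r[1],1),round(r[2]%90,1)
def mods(im=None):
    im=cams.read_camera("top") if im is None else im
    sd=cams.read_camera("side");S=caps(.038,"side",sd,lo=(100,120,180))
    for c,a,xy in caps(.038,"top",im,lo=(100,120,170)):
        if xy[0]>.53 and xy[1]>-.5 and False: continue
        try: y=yawof(c,im)
        except Exception as e: y=e
        t=[tri(c,s[0])[0].round(4) for s in S if tri(c,s[0])[1]<2.5]
        print(c,a,xy,y,t)
E
python3 - <<'E'
from h import *
P=lambda u,v:np.array([190+(u+.5)/4-.5,115+(v+.5)/4-.5])
c=[onz(P(*q),"top",.012) for q in [(25,30),(706,53),(703,303),(6,277)]]
print(np.round(c,4)); print("centre",np.mean(c,0))
c=np.array(c)
for a,b in((1,0),(2,3)): d=c[b]-c[a];print("len",np.hypot(*d),"yaw",np.degrees(np.arctan2(-d[0],d[1])))
print("knob",onz(P(592,200),"top",.06),onz(P(592,200),"top",.1), "handle top",onz(P(511,183),"top",.098))
t,s=np.array([317.4,161.]),np.array([243.4,145.7]);print("red tri",tri(t,s))
print("gearbox TL/TR/BR/BL",[onz(P(*q),"top",.040).round(4) for q in [(455,85),(685,92),(682,287),(450,280)]])
print("cured cap",onz(P(200,142),"top",.06))
print("box",onz(np.array([606,380])/1.5625,"top",.045), [onz(np.array(q)/1.5625-.3,"top",.045).round(4) for q in[(566,348),(642,344),(647,414),(572,417)]])
mods()
E
```

```text
[[ 0.7182  0.1797]
 [ 0.6845 -0.2722]
 [ 0.5162 -0.258 ]
 [ 0.5488  0.1932]]
centre [ 0.61693432 -0.03931368]
len 0.45312102918789815 yaw -4.26101501156221
len 0.45238432193032024 yaw -4.133847084142296
knob [ 0.57483225 -0.18354923] [ 0.56456642 -0.17713091] handle top [ 0.57752501 -0.12908238]
red tri (array([ 0.57934601, -0.13141077,  0.0798347 ]), np.float64(0.8590549286106935))
gearbox TL/TR/BR/BL [array([ 0.6598, -0.1034]), array([ 0.6495, -0.2506]), array([ 0.5213, -0.2396]), array([ 0.5309, -0.094 ])]
cured cap [0.62171425 0.06181099]
box [ 0.3757352  -0.29572664] [array([ 0.4289, -0.2366]), array([ 0.4316, -0.3559]), array([ 0.3221, -0.3535]), array([ 0.3205, -0.238 ])]
[233.   56.3] 89 [0.8911 0.0746] (array([0.8684, 0.0702]), array([59.5, 84.5]), 89.0) [array([0.8383, 0.0687, 0.1389])]
[257.9 154.6] 83 [0.6144 0.0159] (array([ 0.6125, -0.0372]), array([445.8, 168.4]), 85.7) []
[127.5 199.1] 56 [0.5085 0.3527] (array([0.5089, 0.3528]), array([33.5, 33.7]), 33.0) [array([0.5079, 0.3521, 0.0403])]
[217.  219.5] 58 [0.4486 0.1241] (array([0.4488, 0.1243]), array([32.4, 34.2]), 67.3) [array([0.4481, 0.1239, 0.0397])]
[308.5 228.7] 169 [ 0.4182 -0.1046] (array([ 0.4161, -0.1027]), array([37.6, 40.6]), 87.3) [array([ 0.4156, -0.1031,  0.0549]), array([ 0.5138, -0.1718, -0.6907])]
[178.3 240.9] 62 [0.3975 0.2221] (array([0.398 , 0.2224]), array([32.3, 34.2]), 76.1) [array([0.3626, 0.1693, 0.337 ]), array([0.3972, 0.2218, 0.0396]), array([ 0.4143,  0.2433, -0.0794])]
[149.1 241.6] 58 [0.3981 0.2957] (array([0.3981, 0.2961]), array([33. , 33.3]), 73.2) [array([0.384 , 0.2726, 0.1337]), array([0.3979, 0.2957, 0.038 ])]
```

```bash
cat > arc.py <<'E'
import numpy as np
# absolute arc positions rounded to .5mm; prints shift rows for handle angle a0 -> CCW 36 steps of 10 deg
a=np.radians(85.8+10*np.arange(37));p=np.round(.055*np.c_[np.cos(a),np.sin(a)]/.0005)*.0005
for i,d in enumerate(np.diff(p,axis=0)): print(i,"%g %g"%tuple(d.round(4)+0),end=" | ")
E
python3 arc.py
python3 -m creep '.035 -.035 -.004 -9.5 .04;.035 -.035 -.004 -9.5 .04;.035 -.035 -.004 -9.5 .04;.035 -.035 -.004 -9.5 .04;.035 -.035 -.004 -9.5 .04;.035 -.035 -.004 -9.5 .04;.035 -.035 -.004 -9.5 .04;.035 -.035 -.004 -9.5 .04'
python3 -m creep '.0155 -.0485 -.004 -9.5 .04;.0155 -.0485 -.004 -9.5 .04;.0155 -.0485 -.004 -9.5 .04;.0155 -.0485 -.004 -9.5 .04;.0155 -.0485 -.004 -9.5 .04;.0155 -.0485 -.004 -9.5 .04;.0155 -.0485 -.004 -9.5 .04;.0155 -.0485 -.004 -9.5 .04'
python3 -m creep '.0155 -.0485 -.004 -9.5 .04;.0155 -.0485 -.004 -9.5 .04;0 0 0 0 .04;0 0 0 0 .04'
```

```text
0 -0.0095 -0.0005 | 1 -0.0095 -0.0015 | 2 -0.009 -0.0035 | 3 -0.008 -0.005 | 4 -0.0075 -0.006 | 5 -0.006 -0.0075 | 6 -0.0045 -0.0085 | 7 -0.0035 -0.009 | 8 -0.0015 -0.0095 | 9 0.0005 -0.0095 | 10 0.0015 -0.0095 | 11 0.0035 -0.009 | 12 0.005 -0.008 | 13 0.006 -0.0075 | 14 0.0075 -0.006 | 15 0.0085 -0.0045 | 16 0.009 -0.0035 | 17 0.0095 -0.0015 | 18 0.0095 0.0005 | 19 0.0095 0.0015 | 20 0.009 0.0035 | 21 0.008 0.005 | 22 0.0075 0.006 | 23 0.006 0.0075 | 24 0.0045 0.0085 | 25 0.0035 0.009 | 26 0.0015 0.0095 | 27 -0.0005 0.0095 | 28 -0.0015 0.0095 | 29 -0.0035 0.009 | 30 -0.005 0.008 | 31 -0.006 0.0075 | 32 -0.0075 0.006 | 33 -0.0085 0.0045 | 34 -0.009 0.0035 | 35 -0.0095 0.0015 | time_s: 2.5
tool_pos: [0.426, 0.3526, 0.1908]
tool_rot: [180.0, -0.0, 90.8]
force: [0.7, 1.0, -0.8]
grip_width: 0.0401
grasp_force: 0.0
time_s: 3.5
tool_pos: [0.5494, -0.0357, 0.1589]
tool_rot: [-180.0, -0.1, 14.8]
force: [1.0, 0.1, 0.8]
grip_width: 0.0405
grasp_force: 0.0
time_s: 4.0
tool_pos: [0.5798, -0.1307, 0.1504]
tool_rot: [-180.0, 0.0, -3.8]
force: [-0.4, 1.1, 0.9]
grip_width: 0.0401
grasp_force: 0.0
```

```bash
python3 -m creep '0 -.001 -.02 -.4 .04;0 0 -.02 0 .04;0 0 -.02 0 .04;0 0 -.018 0 .04;0 0 -.008 0 .04;0 0 0 0 .04'
python3 -m creep '0 0 0 0 .01;0 0 0 0 .01;0 0 0 0 .01;0 0 0 0 .01;0 0 0 0 .01;0 0 0 0 .01' 40
python3 - <<'E'
from h import *
im=shot(); cv2.imwrite("pics/grip.png",np.hstack([cv2.resize(im["top"][130:190,285:345,::-1],(400,400)),cv2.resize(im["side"][105:185,205:285,::-1],(400,400))]))
print(get_obs()["qpos"],get_obs()["force"],get_obs()["wrist_torque"])
E
```

```text
time_s: 4.75
tool_pos: [0.5796, -0.1324, 0.0639]
tool_rot: [180.0, 0.1, -4.3]
force: [0.2, -0.4, 0.3]
grip_width: 0.0401
grasp_force: 0.0
time_s: 5.5
tool_pos: [0.5807, -0.1312, 0.0653]
tool_rot: [-179.9, -0.1, -4.2]
force: [-0.8, 4.5, 5.6]
grip_width: 0.0258
grasp_force: 40.0
[-24.5991384   23.13064141  42.40661624 102.64369618 -17.74639329
  61.00057017 -69.98912888] [-0.09018469  4.89807751  5.15451353] [1.00911804 0.17248535 0.21275632]
```

View pics/grip.png

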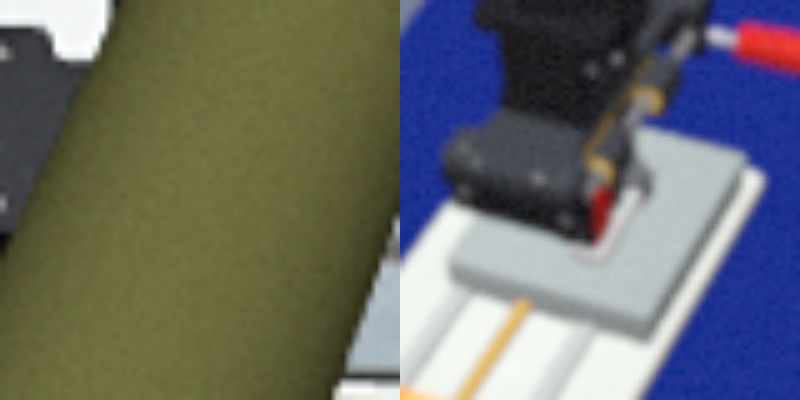

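The side crop shows the fingers closed radially on the red handle, near (600,215), at a width of 25.8 mm. I start unwinding counterclockwise.

```bash
python3 -m creep '-.0095 -.0005 0 10 .01;-.0095 -.0015 0 10 .01;-.009 -.0035 0 10 .01;-.008 -.005 0 10 .01'; python3 -c "
from h import *;o=get_obs();print(o['qpos'],o['wrist_torque'])"
```

```text
time_s: 6.1
tool_pos: [0.5449, -0.141, 0.0653]
tool_rot: [-180.0, -0.2, 36.1]
force: [1.8, 4.7, 5.9]
grip_width: 0.0258
grasp_force: 39.6
[-19.24134852  17.52071402  36.09041687 107.14293899 -12.12792359
  59.03802483 -32.05537082] [ 1.2117709  -0.11649558 -0.07793161]
```

```bash
python3 -m creep '-.0075 -.006 0 10 .01;-.006 -.0075 0 10 .01;-.0045 -.0085 0 10 .01;-.0035 -.009 0 10 .01;-.0015 -.0095 0 10 .01;.0005 -.0095 0 10 .01;.0015 -.0095 0 10 .01;.0035 -.009 0 10 .01'
python3 -m creep '.005 -.008 0 10 .01;.006 -.0075 0 10 .01;.0075 -.006 0 10 .01;.0085 -.0045 0 10 .01;.009 -.0035 0 10 .01;.0095 -.0015 0 10 .01'; python3 -c "
from h import *;o=get_obs();print(o['qpos'],o['wrist_torque'])"
```

```text
time_s: 7.1
tool_pos: [0.5269, -0.2095, 0.0652]
tool_rot: [179.9, -0.1, 116.1]
force: [0.1, 8.0, 7.2]
grip_width: 0.0262
grasp_force: 39.7
time_s: 7.85
tool_pos: [0.5718, -0.2408, 0.0652]
tool_rot: [179.9, -0.1, 176.1]
force: [-3.4, 7.3, 10.0]
grip_width: 0.0259
grasp_force: 39.6
[  7.11615198  22.10908335  16.33581054  98.05399081  -7.08531738
  60.96339831 111.83565413] [ 1.33304149  0.69474446 -0.02709218]
```

```bash
python3 -m creep '.0095 .0005 0 10 .01;.0095 .0015 0 10 .01;.009 .0035 0 10 .01;0 0 0 0 .01'
python3 -m creep '0 0 0 0 .042;0 0 0 0 .042;0 0 0 0 .042;0 0 .02 0 .042;0 0 .02 0 .042;0 0 .015 0 .042;0 0 0 -10 .042'
python3 -c "
from h import *;im=shot();cv2.imwrite('pics/s1.png',cv2.resize(im['side'][100:270,130:330,::-1],None,fx=3,fy=3));print(get_obs()['qpos'])"
```

```text
time_s: 8.35
tool_pos: [0.6001, -0.2356, 0.0653]
tool_rot: [179.9, 0.0, -154.1]
force: [-3.0, 5.8, 6.9]
grip_width: 0.0258
grasp_force: 39.9
time_s: 9.22
tool_pos: [0.6014, -0.2375, 0.1229]
tool_rot: [-179.9, 0.2, -164.5]
force: [-0.0, -0.1, -0.3]
grip_width: 0.0422
grasp_force: 0.0
[  8.97294191  21.48756078  12.85270679  91.51901928  -5.06967408
  67.45636183 128.59596842]
```

View pics/s1.png

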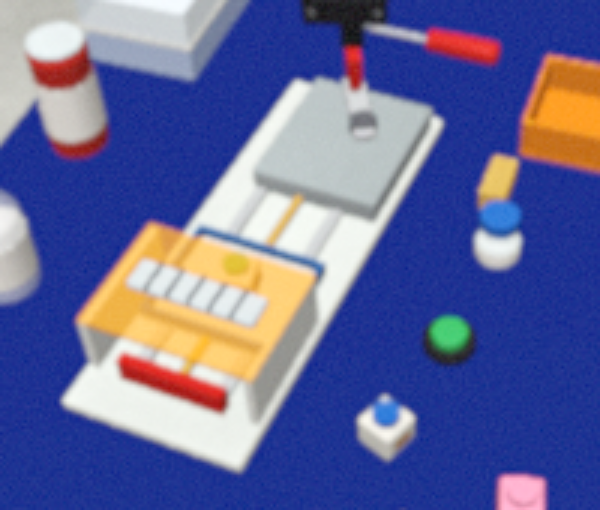

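The crop shows the tray already coming out, with the blue rim at (260,250) in front of the hood, and the handle free at (355,70). I turn the hand back by 270° in total and grip the handle across.

```bash
python3 -m creep '0 0 0 -10 .042;0 0 0 -10 .042;0 0 0 -10 .042;0 0 0 -10 .042;0 0 0 -10 .042;0 0 0 -10 .042;0 0 0 -10 .042;0 0 0 -10 .042' >/dev/null
python3 -m creep '0 0 0 -10 .042;0 0 0 -10 .042;0 0 0 -10 .042;0 0 0 -10 .042;0 0 0 -10 .042;0 0 0 -10 .042;0 0 0 -10 .042;0 0 0 -10 .042' >/dev/null
python3 -m creep '0 0 0 -10 .042;0 0 0 -10 .042;0 0 0 -10 .042;0 0 0 -10 .042;0 0 0 -10 .042;0 0 0 -10 .042;0 0 0 -10 .042;0 0 0 -10 .042' 
python3 -m creep '0 0 0 -10 .042;0 0 0 -10 .042;-.0005 .0015 0 0 .042;0 0 0 0 .042'
```

```text
time_s: 12.32
tool_pos: [0.6, -0.2365, 0.1198]
tool_rot: [-180.0, 0.0, -44.4]
force: [-0.4, -0.2, -0.5]
grip_width: 0.0422
grasp_force: 0.0
time_s: 12.82
tool_pos: [0.5995, -0.2349, 0.1196]
tool_rot: [-180.0, 0.0, -64.0]
force: [0.5, 0.3, 0.7]
grip_width: 0.0421
grasp_force: 0.0
```

```bash
python3 -m creep '.0005 -.0005 -.02 0 .042;0 0 -.02 0 .042;0 0 -.0155 0 .042;0 0 0 0 .01;0 0 0 0 .005;0 0 0 0 .005;0 0 0 0 .005;0 0 0 0 .005'
python3 -m creep '.008 .005 0 10 .005;.0075 .006 0 10 .005;.006 .0075 0 10 .005;.0045 .0085 0 10 .005'
```

```text
time_s: 13.82
tool_pos: [0.6012, -0.236, 0.0649]
tool_rot: [-179.9, -0.1, -64.2]
force: [3.4, -0.5, 0.7]
grip_width: 0.0137
grasp_force: 39.9
time_s: 14.32
tool_pos: [0.6275, -0.2089, 0.0649]
tool_rot: [-180.0, -0.2, -24.0]
force: [3.9, 1.0, -0.1]
grip_width: 0.0135
grasp_force: 40.1
```

```bash
python3 -m creep '.0035 .009 0 10 .005;.0015 .0095 0 10 .005;-.0005 .0095 0 10 .005;-.0015 .0095 0 10 .005;-.0035 .009 0 10 .005;-.005 .008 0 10 .005;-.006 .0075 0 10 .005;-.0075 .006 0 10 .005'
python3 -m creep '-.0085 .0045 0 10 .005;-.009 .0035 0 10 .005;-.0095 .0015 0 10 .005;-.0095 -.0005 0 10 .005;-.0095 -.0015 0 10 .005;-.009 -.0035 0 10 .005;-.008 -.005 0 10 .005;-.0075 -.006 0 10 .005'
python3 -m creep '-.006 -.0075 0 10 .005;-.0045 -.0085 0 10 .005;-.0035 -.009 0 10 .005;-.0015 -.0095 0 10 .005;.0005 -.0095 0 10 .005;.0015 -.0095 0 10 .005;.0035 -.009 0 10 .005;0 0 0 0 .005'; python3 -c "
from h import *;o=get_obs();print(o['qpos'],o['wrist_torque'])"
```

```text
time_s: 15.32
tool_pos: [0.6078, -0.1396, 0.0648]
tool_rot: [179.9, -0.1, 56.1]
force: [2.4, 1.1, 1.9]
grip_width: 0.0138
grasp_force: 40.0
time_s: 16.32
tool_pos: [0.5362, -0.1471, 0.0648]
tool_rot: [179.9, -0.0, 136.0]
force: [2.1, 1.5, 1.9]
grip_width: 0.0137
grasp_force: 40.0
time_s: 17.32
tool_pos: [0.5264, -0.2108, 0.0648]
tool_rot: [-180.0, 0.0, -154.4]
force: [-0.7, 1.5, 5.5]
grip_width: 0.0138
grasp_force: 40.0
[  7.29194504  15.95012037  13.59042317 105.84027436  -4.33517285
  58.70178745 138.24677139] [0.19941692 0.17401098 0.3219729 ]
```

```bash
python3 -m creep '0 0 0 0 .042;0 0 0 0 .042;0 0 0 0 .042;0 0 .02 0 .042;0 0 .02 0 .042;0 0 .015 0 .042;0 0 0 -10 .042;0 0 0 -10 .042'
python3 -m creep '0 0 0 -10 .042;0 0 0 -10 .042;0 0 0 -10 .042;0 0 0 -10 .042;0 0 0 -10 .042;0 0 0 -10 .042;0 0 0 -10 .042;0 0 0 -10 .042' >/dev/null
python3 -m creep '0 0 0 -10 .042;0 0 0 -10 .042;0 0 0 -10 .042;0 0 0 -10 .042;0 0 0 -10 .042;0 0 0 -10 .042;0 0 0 -10 .042;0 0 0 -10 .042' >/dev/null
python3 -m creep '0 0 0 -10 .042;0 0 0 -10 .042;0 0 0 -10 .042;0 0 0 -10 .042;0 0 0 -10 .042;0 0 0 -10 .042;0 0 0 -10 .042;0 0 0 -10 .042' 
python3 -m creep '0 0 0 -10 .042;0 0 0 0 .042;0 0 0 0 .042'
```

```text
time_s: 18.32
tool_pos: [0.5263, -0.2103, 0.1193]
tool_rot: [180.0, 0.0, -174.6]
force: [0.2, 0.2, 0.3]
grip_width: 0.0422
grasp_force: 0.0
time_s: 21.32
tool_pos: [0.5262, -0.2101, 0.119]
tool_rot: [180.0, 0.0, -54.6]
force: [-0.9, -0.9, 0.5]
grip_width: 0.0422
grasp_force: 0.0
time_s: 21.7
tool_pos: [0.5264, -0.2102, 0.119]
tool_rot: [180.0, 0.0, -64.1]
force: [0.1, 0.3, 0.1]
grip_width: 0.0422
grasp_force: 0.0
```

Grip and wind rows 12–35, the last 240°, going slowly at the end.

```bash
python3 -m creep '0 0 -.02 0 .042;0 0 -.02 0 .042;0 0 -.0145 0 .042;0 0 0 0 .02;0 0 0 0 .02;0 0 0 0 .02;0 0 0 0 .02;0 0 0 0 .02'
python3 -m creep '.005 -.008 0 10 .02;.006 -.0075 0 10 .02;.0075 -.006 0 10 .02;.0085 -.0045 0 10 .02;.009 -.0035 0 10 .02;.0095 -.0015 0 10 .02;.0095 .0005 0 10 .02;.0095 .0015 0 10 .02'
python3 -m creep '.009 .0035 0 10 .02;.008 .005 0 10 .02;.0075 .006 0 10 .02;.006 .0075 0 10 .02;.0045 .0085 0 10 .02;.0035 .009 0 10 .02;.0015 .0095 0 10 .02;-.0005 .0095 0 10 .02'
python3 -m creep '-.0015 .0095 0 10 .02;-.0035 .009 0 10 .02;-.005 .008 0 10 .02;-.006 .0075 0 10 .02;-.0075 .006 0 10 .02;-.0085 .0045 0 10 .02'
python3 -m creep '-.009 .0035 0 10 .02;0 0 0 0 .02'
python3 -m creep '-.005 .001 0 5 .02;0 0 0 0 .02'; python3 -c "
from h import *;o=get_obs();print(o['qpos'],o['wrist_torque'])"
```

```text
time_s: 22.7
tool_pos: [0.5273, -0.2105, 0.065]
tool_rot: [-179.9, -0.1, -64.3]
force: [3.2, -0.3, -3.9]
grip_width: 0.0254
grasp_force: 40.0
time_s: 23.7
tool_pos: [0.5918, -0.2388, 0.065]
tool_rot: [-180.0, -0.1, 16.0]
force: [1.7, 1.1, -0.2]
grip_width: 0.0255
grasp_force: 40.0
time_s: 24.7
tool_pos: [0.6312, -0.1877, 0.0651]
tool_rot: [179.8, 0.6, 95.7]
force: [6.5, -17.8, -7.9]
grip_width: 0.0268
grasp_force: 40.1
time_s: 25.45
tool_pos: [0.5977, -0.1364, 0.0647]
tool_rot: [-180.0, -0.0, 156.0]
force: [0.2, -0.4, 0.2]
grip_width: 0.0198
grasp_force: 0.0
time_s: 25.7
tool_pos: [0.5887, -0.1331, 0.0648]
tool_rot: [-180.0, -0.0, 165.6]
force: [1.1, -0.1, -0.5]
grip_width: 0.0201
grasp_force: 0.0
time_s: 25.95
tool_pos: [0.5844, -0.1322, 0.0647]
tool_rot: [-180.0, -0.0, 170.5]
force: [-1.0, 0.9, 0.1]
grip_width: 0.02
grasp_force: 0.0
[ 10.59029896  19.33986426  -0.45516532 100.77973218   0.18053506
  59.88570852  90.55841525] [ 0.0499994  -0.02894995 -0.02162694]
```

```bash
python3 -m creep '0 0 .03 0 .06;0 0 .04 0 .06;-.03 -.06 .04 0 .06;-.03 -.06 .02 0 .06;-.03 -.06 .02 0 .06;-.03 -.06 0 0 .06;0 -.04 0 0 .06;0 0 0 0 .06'
python3 -c "
from h import *;im=shot();cv2.imwrite('pics/s2.png',np.hstack([cv2.resize(im['side'][100:270,140:290,::-1],(400,453)),cv2.resize(im['top'][100:213,240:340,::-1],(400,453))]))"
```

```text
time_s: 26.95
tool_pos: [0.477, -0.3873, 0.2023]
tool_rot: [-179.9, -0.0, 170.1]
force: [0.2, 0.9, 0.2]
grip_width: 0.0599
grasp_force: 0.0
```

View pics/s2.png

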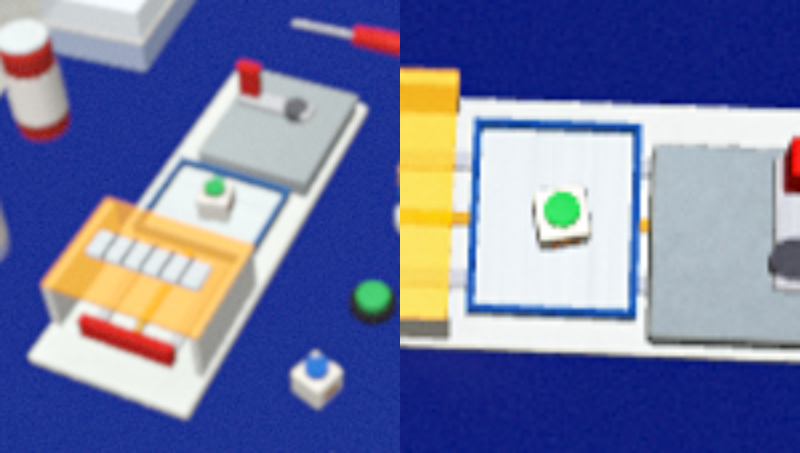

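The crop shows the tray almost fully out, with the green-capped module at (562,212) in it and the handle pointing away from the robot. The grip slipped near the end, so I measure the remaining travel.

Run:
```python
from h import *
P=lambda u,v:np.array([240+u/4-.4,100+v/4.009-.4])
O=np.array([.617,-.0393]);y=np.array([.0732,.9973]);x=np.array([.9973,-.0732])
for q in[(476,120),(640,126),(635,316),(468,310)]:
    w=onz(P(*q),"top",.032)-O;print("tray corner st",(w@x).round(4),(w@y).round(4))
for q in[(652,147),(648,343)]:
    w=onz(P(*q),"top",.040)-O;print("gearbox st",(w@x).round(4),(w@y).round(4))
im=shot()
h=[cv2.inRange(cv2.cvtColor(im[n],cv2.COLOR_RGB2HSV),(0,180,100),(6,255,255)) for n in("top","side")]
for m in h:
  k,l,s,c=cv2.connectedComponentsWithStats(m);print([c[i].round(1).tolist() for i in range(1,k) if 25<s[i,4]<120])
for p in pairs("crank_grip"):print(*p)
for p in pairs("cured"):print(*p)
for n in("top","side"):
  print(caps(.06,n,im[n],lo=(50,120,120),hi=(75,255,255),amin=25))
mods(im["top"])
```

```text
tray corner st 0.0722 -0.2039
tray corner st 0.0717 -0.309
tray corner st -0.0545 -0.3044
tray corner st -0.0546 -0.1993
gearbox st 0.0551 -0.3143
gearbox st -0.0736 -0.3101
[[308.1, 54.4], [116.0, 64.4], [339.7, 140.1]]
[[283.8, 115.2], [150.4, 123.4], [233.1, 129.3], [157.1, 148.7]]
[ 0.6258 -0.1847  0.0819] 1.5 0.68 0.68 [338. 144.]
[ 0.6151 -0.0399  0.0224] 2.0 0.55 0.54 [279. 154.]
[(array([280. , 151.6]), np.int32(57), array([ 0.614 , -0.0406])), (array([157.5, 213.5]), np.int32(210), array([0.4651, 0.2704])), (array([260.6, 227.3]), np.int32(120), array([0.4226, 0.0148]))]
[(array([279.3, 210.9]), np.int32(115), array([0.4189, 0.0463])), (array([226.1, 294.1]), np.int32(294), array([0.461 , 0.2977]))]
[233.   56.3] 89 [0.8911 0.0746] (array([0.8684, 0.0702]), array([59.5, 84.5]), 89.0) [array([0.838 , 0.0686, 0.1394])]
[264.1 160.1] 121 [5.993e-01 2.000e-04] (array([ 0.6125, -0.0372]), array([445.8, 168.4]), 85.7) []
[298.2 153.7] 87 [ 0.6131 -0.0879] (array([ 0.6125, -0.0372]), array([445.8, 168.4]), 85.7) []
[127.5 199.1] 56 [0.5085 0.3527] (array([0.509 , 0.3525]), array([33.5, 33.1]), 33.1) [array([0.5079, 0.3521, 0.0403])]
[217.  219.5] 58 [0.4486 0.1241] (array([0.4488, 0.1243]), array([32.4, 34.2]), 67.3) [array([0.4481, 0.1239, 0.0397])]
[308.5 228.6] 169 [ 0.4184 -0.1046] (array([ 0.4161, -0.1015]), array([40.3, 40.4]), 88.2) [array([ 0.4156, -0.1031,  0.0546]), array([ 0.5141, -0.1719, -0.6907])]
[178.3 240.9] 62 [0.3975 0.2221] (array([0.398 , 0.2224]), array([32.3, 34.2]), 76.1) [array([0.3625, 0.1693, 0.3368]), array([0.3972, 0.2218, 0.0396]), array([ 0.4142,  0.2432, -0.0793])]
[149.1 241.6] 58 [0.3981 0.2957] (array([0.3981, 0.2961]), array([33. , 33.3]), 73.2) [array([0.384 , 0.2726, 0.1337]), array([0.3978, 0.2957, 0.0381])]
```

Run:
```python
from h import *
P=lambda u,v:np.array([140+u/4-.4,100+v/4.009-.4])
O=np.array([.617,-.0393]);y=np.array([.0732,.9973]);x=np.array([.9973,-.0732])
for q in[(476,120),(640,126),(635,316),(468,310)]:
    w=onz(P(*q),"top",.032)-O;print("tray corner st",(w@x).round(4),(w@y).round(4))
for q in[(652,147),(648,343)]:
    w=onz(P(*q),"top",.040)-O;print("gearbox st",(w@x).round(4),(w@y).round(4))
t,r=tri(np.array([339.7,140.1]),np.array([233.1,129.3]));print(t,r)
d=t[:2]-[.5768,-.1857];print(np.hypot(*d),np.degrees(np.arctan2(d[1],d[0])))
t,r=tri(np.array([317.4,161.]),np.array([243.4,145.7]))
d=t[:2]-[.5768,-.1857];print("start",np.hypot(*d),np.degrees(np.arctan2(d[1],d[0])))
```

```text
tray corner st 0.0633 0.056
tray corner st 0.0629 -0.0512
tray corner st -0.0642 -0.0514
tray corner st -0.0644 0.0557
gearbox st 0.0463 -0.0588
gearbox st -0.0833 -0.0596
[ 0.63185176 -0.18954508  0.07953164] 0.4784699228648702
0.05518588028075355 -3.995322278926107
start 0.054348895342570855 87.31495336279059
```

The tray is in fact fully out. It started about 15 mm short of home, and the crank's zero points along station +x, so the 18 N was the end stop. Next I take a close look at the cured module.

Run:
```python
from h import *
im=shot()["top"]
cv2.imwrite("pics/cured.png",cv2.resize(im[130:180,255:305,::-1],(600,600),interpolation=cv2.INTER_CUBIC))
```

View pics/cured.png

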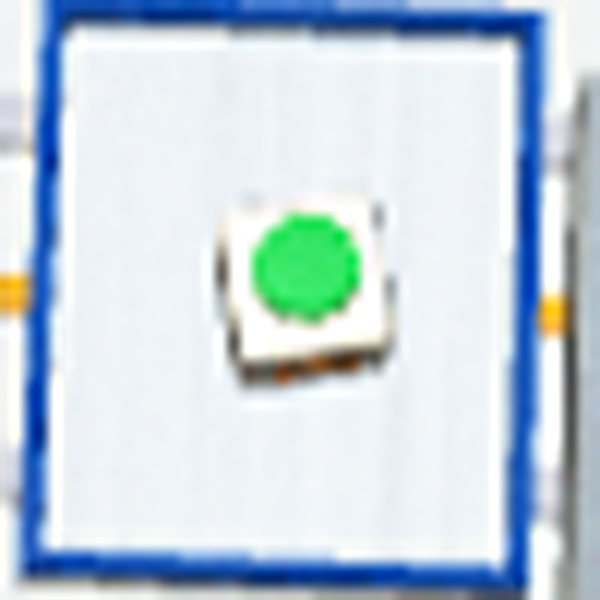

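The crop shows the green-capped block upright in the tray, with its top face centred at about (308,281) and turned roughly 6°.

```bash
python3 - <<'E'
from h import *
print(onz(np.array([255+308.5/12-.5,130+281.5/12-.5]),"top",.052),onz(np.array([255+305.5/12-.5,130+268/12-.5]),"top",.060))
E
python3 -m creep '.02 .0433 0 -9.25 .06;.02 .0433 0 -9.25 .06;.02 .0433 0 -9.25 .06;.02 .0433 0 -9.25 .06;.02 .0433 0 -9.25 .06;.02 .0433 0 -9.25 .06;.0175 .0433 0 -9.25 .06;0 .0433 -.05 -9.25 .06'
python3 -m creep '0 0 -.04 0 .06;0 0 0 0 .06'
```

```text
[ 0.61277277 -0.04127624] [ 0.61345942 -0.04042997]
time_s: 28.5
tool_pos: [0.6206, -0.0369, 0.1586]
tool_rot: [179.4, 0.1, 96.5]
force: [0.2, 0.5, -1.4]
grip_width: 0.0599
grasp_force: 0.0
time_s: 28.75
tool_pos: [0.6136, -0.0383, 0.1117]
tool_rot: [-179.6, -0.0, 96.8]
force: [0.2, -0.1, -0.1]
grip_width: 0.0598
grasp_force: 0.0
```

```bash
python3 -m creep '0 -.002 -.03 -.5 .06;0 0 -.03 0 .06;0 0 -.015 0 .06;0 0 -.006 0 .06;0 0 0 0 .03;0 0 0 0 .03;0 0 0 0 .03;0 0 0 0 .03' 20
python3 -m creep '0 0 .02 0 .03;0 0 .04 0 .03;0 0 .04 0 .03;0 0 0 0 .03'
```

```text
time_s: 29.75
tool_pos: [0.6167, -0.0409, 0.0347]
tool_rot: [180.0, 0.0, 96.2]
force: [-0.0, 0.6, 1.9]
grip_width: 0.0341
grasp_force: 20.0
time_s: 30.25
tool_pos: [0.6196, -0.0411, 0.1398]
tool_rot: [179.5, 0.1, 96.2]
force: [-0.1, -0.0, -0.4]
grip_width: 0.0338
grasp_force: 20.0
```

```bash
python3 -m creep '-.030 -.0318 .01 -1 .03;-.030 -.0318 0 -1 .03;-.030 -.0318 0 -1 .03;-.030 -.0318 0 -1 .03;-.030 -.0318 0 -1 .03;-.030 -.0318 0 -1 .03;-.030 -.0318 0 0 .03;-.030 -.0318 0 0 .03'
python3 -m creep '0 0 -.02 0 .03;0 0 0 0 .03;0 0 0 0 .03'
```

```text
time_s: 31.25
tool_pos: [0.375, -0.296, 0.1441]
tool_rot: [180.0, -0.0, 90.2]
force: [0.2, -0.0, 0.1]
grip_width: 0.0342
grasp_force: 20.0
time_s: 31.62
tool_pos: [0.3769, -0.2948, 0.1245]
tool_rot: [180.0, 0.0, 90.3]
force: [0.4, 0.1, 0.1]
grip_width: 0.0336
grasp_force: 20.0
```

```bash
python3 -m creep '0 0 -.04 0 .03;0 0 -.035 0 .03;0 0 -.02 0 .03;0 0 -.009 0 .03;0 0 -.003 0 .03;0 0 0 0 .03'
python3 -m creep '0 0 0 0 .05;0 0 0 0 .05;0 0 0 0 .05;0 0 .02 0 .05;0 0 .04 0 .05;0 0 .05 0 .05;0 0 .03 0 .05'
python3 - <<'E'
from h import *
im=shot()
print(pairs("cured"))
mods(im["top"])
E
```

```text
time_s: 32.38
tool_pos: [0.3774, -0.2957, 0.0181]
tool_rot: [179.9, 0.1, 90.2]
force: [0.6, -0.4, -0.3]
grip_width: 0.0337
grasp_force: 20.0
time_s: 33.25
tool_pos: [0.3771, -0.2959, 0.1597]
tool_rot: [179.8, 0.1, 90.2]
force: [0.2, -1.3, -0.2]
grip_width: 0.0498
grasp_force: 0.0
[(array([ 0.3745, -0.2867,  0.0179]), np.float64(3.2), 0.65, 0.53, array([381., 243.]))]
[233.   56.3] 89 [0.8911 0.0746] (array([0.8684, 0.0702]), array([59.5, 84.5]), 89.0) [array([0.838 , 0.0686, 0.1394])]
[259.6 156. ] 102 [0.6107 0.0115] (array([ 0.6125, -0.0372]), array([445.8, 168.3]), 85.7) []
[296.2 157.9] 106 [ 0.6021 -0.0823] (array([ 0.6125, -0.0372]), array([445.8, 168.3]), 85.7) []
[127.5 199.1] 56 [0.5085 0.3527] (array([0.5089, 0.3528]), array([33.5, 33.7]), 33.0) [array([0.5078, 0.352 , 0.0403])]
[217.  219.5] 58 [0.4486 0.1241] (array([0.4488, 0.1243]), array([32.4, 34.2]), 67.3) [array([0.4483, 0.124 , 0.0396])]
[308.4 228.7] 168 [ 0.4183 -0.1045] (array([ 0.4161, -0.1015]), array([40.3, 40.4]), 88.2) [array([ 0.4156, -0.1028,  0.0552]), array([ 0.514 , -0.1715, -0.6911])]
[178.3 240.9] 62 [0.3975 0.2221] (array([0.398 , 0.2224]), array([32.3, 34.2]), 76.1) [array([0.3626, 0.1693, 0.337 ]), array([0.3974, 0.2219, 0.0392]), array([ 0.4142,  0.2433, -0.0797])]
[149.1 241.6] 58 [0.3981 0.2957] (array([0.3981, 0.2961]), array([33. , 33.3]), 73.2) [array([0.3841, 0.2727, 0.1334]), array([0.3978, 0.2957, 0.0377])]
```

```bash
python3 -m creep '.0235 .049 .02 -2.9 .05;.0235 .049 0 -2.9 .05;.0235 .049 0 -2.9 .05;.0235 .049 0 -2.9 .05;-.0055 .056 0 -2.9 .05;-.0055 .056 0 -2.9 .05;-.0055 .056 0 -2.9 .05;-.0055 .056 0 -2.9 .05'
python3 -m creep '0 0 -.05 0 .05;0 0 0 0 .05;0 0 0 0 .05'
```

```text
time_s: 34.5
tool_pos: [0.447, 0.1261, 0.1753]
tool_rot: [-179.9, 0.1, 66.9]
force: [1.1, -0.3, 0.2]
grip_width: 0.0497
grasp_force: 0.0
time_s: 34.88
tool_pos: [0.4485, 0.1239, 0.1272]
tool_rot: [-180.0, 0.0, 66.9]
force: [-0.9, 0.0, 0.2]
grip_width: 0.0496
grasp_force: 0.0
```

```bash
python3 -m creep '0 0 -.05 0 .05;0 0 -.04 0 .05;0 0 -.018 0 .05;0 0 -.006 0 .05;0 0 0 0 .03;0 0 0 0 .03;0 0 0 0 .03;0 0 0 0 .03' 20
python3 -m creep '0 0 .03 0 .03;0 0 .05 0 .03;0 0 .04 0 .03;.04 -.0278 0 3.8 .03;.04 -.0278 0 3.8 .03;.04 -.0278 0 3.8 .03;.04 -.0278 0 3.8 .03;.04 -.0278 0 3.8 .03'
python3 -m creep '0 0 -.04 0 .03;0 0 0 0 .03'
```

```text
time_s: 35.88
tool_pos: [0.4495, 0.1249, 0.0142]
tool_rot: [179.9, -0.1, 67.0]
force: [-0.8, -1.0, 5.6]
grip_width: 0.0342
grasp_force: 20.0
time_s: 36.88
tool_pos: [0.6493, -0.015, 0.1327]
tool_rot: [-180.0, -0.0, 86.2]
force: [-0.3, 0.4, 0.8]
grip_width: 0.0339
grasp_force: 20.0
time_s: 37.12
tool_pos: [0.6452, -0.0145, 0.089]
tool_rot: [-179.5, 0.0, 86.0]
force: [-1.1, 0.7, -0.7]
grip_width: 0.0341
grasp_force: 20.0
```

```bash
python3 -m creep '0 0 -.03 0 .03;0 0 -.018 0 .03;0 0 -.006 0 .03;0 0 0 0 .03'
```

```text
time_s: 37.62
tool_pos: [0.6485, -0.014, 0.0395]
tool_rot: [180.0, -0.0, 86.0]
force: [0.7, 0.2, -0.8]
grip_width: 0.0336
grasp_force: 20.0
```

```bash
python3 -m creep '0 0 -.003 0 .03;0 0 0 0 .03;0 0 0 0 .046;0 0 0 0 .046;0 0 0 0 .046;0 0 .02 0 .046;0 0 .04 0 .046;0 0 .05 0 .046'
python3 -m creep '-.0359 .0337 0 -1.4 .05;-.0359 .0337 0 -1.4 .05;-.0359 .0337 0 -1.4 .05;-.0359 .0337 0 -1.4 .05;-.0359 .0337 0 -1.4 .05;-.0359 .0337 0 -1.4 .05;-.0359 .0337 -.02 -1.4 .05;0 0 -.03 0 .05'
python3 - <<'E'
from h import *
im=shot()
mods(im["top"])
for c in caps(.038,"side",im["side"],lo=(100,120,180)):print(*c)
print(get_obs()["tool_pos"])
E
```

```text
time_s: 38.62
tool_pos: [0.6479, -0.0143, 0.1478]
tool_rot: [-180.0, 0.0, 86.0]
force: [0.7, -0.5, 0.4]
grip_width: 0.0462
grasp_force: 0.0
time_s: 39.62
tool_pos: [0.3959, 0.2255, 0.0982]
tool_rot: [179.8, -0.2, 76.6]
force: [1.6, -1.0, -0.2]
grip_width: 0.0499
grasp_force: 0.0
[233.   56.3] 89 [0.8911 0.0746] (array([0.8684, 0.0702]), array([59.5, 84.5]), 89.0) [array([0.838 , 0.0686, 0.1394])]
[260.  156.4] 104 [0.6096 0.0106] (array([ 0.6125, -0.0372]), array([445.8, 168.3]), 85.7) []
[296.3 157.5] 106 [ 0.6033 -0.0827] (array([ 0.6125, -0.0372]), array([445.8, 168.3]), 85.7) []
[269.3 139.4] 56 [ 0.6542 -0.0149] (array([ 0.6125, -0.0372]), array([445.8, 168.3]), 85.7) []
[308.5 228.6] 169 [ 0.4184 -0.1046] (array([ 0.4162, -0.1014]), array([40. , 40.7]), 86.9) [array([ 0.4154, -0.1031,  0.0548]), array([ 0.5141, -0.1719, -0.6907])]
[197.5   3.4] 132 [ 1.1342 -1.0327]
[119.6 157.8] 55 [ 0.9202 -0.0157]
[296.9 171.7] 103 [ 0.417  -0.1196]
[ 54.4 265.1] 336 [0.874  0.3482]
[265.9 277.2] 60 [0.3974 0.221 ]
[255.  306.6] 64 [0.3977 0.2955]
[196.6 314.2] 73 [0.5087 0.3509]
[0.39657777 0.22130215 0.09639815]
```

```bash
python3 -m creep '0 0 -.04 0 .05;0 0 -.027 0 .05;0 0 -.012 0 .05;0 0 -.004 0 .05;0 0 0 0 .03;0 0 0 0 .03;0 0 0 0 .03;0 0 0 0 .03' 20
python3 -m creep '0 0 .03 0 .03;0 0 .05 0 .03;0 0 .04 0 .03;.031 -.0359 0 1.2 .03;.031 -.0359 0 1.2 .03;.031 -.0359 0 1.2 .03;.031 -.0359 0 1.2 .03;.031 -.0359 0 1.2 .03'
python3 -m creep '.031 -.0359 0 1.2 .03;.031 -.0359 0 1.2 .03;.031 -.0359 0 1.2 .03;0 0 -.02 0 .03;0 0 -.02 0 .03;0 0 0 0 .03;0 0 0 0 .03'
```

```text
time_s: 40.78
tool_pos: [0.3978, 0.222, 0.0139]
tool_rot: [179.9, -0.1, 76.2]
force: [0.1, -0.0, 6.5]
grip_width: 0.0334
grasp_force: 20.0
time_s: 41.78
tool_pos: [0.5526, 0.041, 0.1327]
tool_rot: [-180.0, 0.0, 82.3]
force: [0.0, 0.1, -1.1]
grip_width: 0.0341
grasp_force: 20.0
time_s: 42.65
tool_pos: [0.6448, -0.0642, 0.0933]
tool_rot: [-180.0, -0.0, 85.9]
force: [0.8, -0.0, 0.1]
grip_width: 0.0337
grasp_force: 20.0
```

```bash
python3 -m creep '0 0 -.03 0 .03;0 0 -.018 0 .03;0 0 -.009 0 .03;0 0 0 0 .03;0 0 0 0 .03'
python3 -m creep '0 0 0 0 .046;0 0 0 0 .046;0 0 0 0 .046;0 0 .02 0 .046;0 0 .04 0 .046;0 0 .05 0 .046'
python3 -m creep '-.0309 .0451 0 -1.6 .05;-.0309 .0451 0 -1.6 .05;-.0309 .0451 0 -1.6 .05;-.0309 .0451 0 -1.6 .05;-.0309 .0451 0 -1.6 .05;-.0309 .0451 0 -1.6 .05;-.0309 .0451 -.02 -1.6 .05;-.0309 .0451 -.03 -1.6 .05'
python3 -m creep '0 0 0 0 .05;0 0 0 0 .05'
python3 - <<'E'
from h import *
im=shot()
for n in im:
  for c in caps(.038,n,im[n],lo=(100,120,180)):print(*c)
E
```

```text
time_s: 43.28
tool_pos: [0.6456, -0.0656, 0.0367]
tool_rot: [179.9, 0.0, 85.8]
force: [0.2, 0.3, -1.2]
grip_width: 0.0338
grasp_force: 20.0
time_s: 44.02
tool_pos: [0.6447, -0.0656, 0.1478]
tool_rot: [-180.0, 0.0, 85.8]
force: [-0.3, 0.6, 0.1]
grip_width: 0.0458
grasp_force: 0.0
time_s: 45.02
tool_pos: [0.3984, 0.2975, 0.0984]
tool_rot: [179.8, -0.2, 72.9]
force: [-0.5, 1.1, -0.4]
grip_width: 0.0502
grasp_force: 0.0
time_s: 45.28
tool_pos: [0.3987, 0.2952, 0.0973]
tool_rot: [179.9, -0.0, 73.0]
force: [0.0, 0.0, 0.3]
grip_width: 0.05
grasp_force: 0.0
[233.   56.2] 87 [0.8914 0.0746]
[259.6 157. ] 93 [0.6079 0.0115]
[297.4 157.6] 91 [ 0.6029 -0.0856]
[269.2 139.5] 57 [ 0.6541 -0.0148]
[289.  139.6] 58 [ 0.6519 -0.0659]
[308.4 228.7] 168 [ 0.4183 -0.1045]
[150.  241.8] 44 [0.3976 0.2934]
[197.5   3.4] 131 [ 1.1342 -1.033 ]
[119.8 157.8] 57 [ 0.9196 -0.0156]
[ 54.5 265.1] 338 [0.8737 0.3482]
[255.  306.6] 63 [0.3976 0.2954]
[196.5 314.2] 71 [0.5088 0.3509]
```

```bash
python3 -m creep '0 0 -.04 0 .05;0 0 -.028 0 .05;0 0 -.012 0 .05;0 0 -.004 0 .05;0 0 0 0 .03;0 0 0 0 .03;0 0 0 0 .03;0 0 0 0 .03' 20
python3 -m creep '0 0 .03 0 .03;0 0 .05 0 .03;0 0 .04 0 .03;.0238 -.0382 0 1.6 .03;.0238 -.0382 0 1.6 .03;.0238 -.0382 0 1.6 .03;.0238 -.0382 0 1.6 .03;.0238 -.0382 0 1.6 .03'
python3 -m creep '.0238 -.0382 0 1.6 .03;.0238 -.0382 0 1.6 .03;.0238 -.0382 0 1.6 .03;0 0 -.02 0 .03;0 0 -.02 0 .03;0 0 0 0 .03;0 0 0 0 .03'
```

```text
time_s: 46.38
tool_pos: [0.3986, 0.2957, 0.013]
tool_rot: [179.9, -0.1, 73.0]
force: [-0.1, 0.2, 4.9]
grip_width: 0.0342
grasp_force: 20.0
time_s: 47.38
tool_pos: [0.5173, 0.103, 0.1319]
tool_rot: [-180.0, 0.0, 81.1]
force: [0.4, 1.1, -0.8]
grip_width: 0.0339
grasp_force: 20.0
time_s: 48.25
tool_pos: [0.5886, -0.0102, 0.0926]
tool_rot: [180.0, -0.0, 85.8]
force: [1.2, -1.0, -0.1]
grip_width: 0.0341
grasp_force: 20.0
```

```bash
python3 -m creep '0 0 -.03 0 .03;0 0 -.018 0 .03;0 0 -.009 0 .03;0 0 0 0 .03;0 0 0 0 .03'
python3 -m creep '0 0 0 0 .046;0 0 0 0 .046;0 0 0 0 .046;0 0 .02 0 .046;0 0 .04 0 .046;0 0 .05 0 .046'
python3 -m creep '-.01 .0453 0 4.65 .05;-.01 .0453 0 4.65 .05;-.01 .0453 0 4.65 .05;-.01 .0453 0 4.65 .05;-.01 .0453 0 4.65 .05;-.01 .0453 0 4.65 .05;-.01 .0453 -.02 4.65 .05;-.01 .0453 -.03 4.65 .05'
python3 -m creep '0 0 0 0 .05;0 0 0 0 .05'
python3 - <<'E'
from h import *
im=shot()
for n in im:
  for c in caps(.038,n,im[n],lo=(100,120,180)):print(*c)
E
```

```text
time_s: 48.88
tool_pos: [0.5888, -0.0104, 0.0356]
tool_rot: [179.9, -0.0, 85.8]
force: [0.7, 0.8, -0.2]
grip_width: 0.0337
grasp_force: 20.0
time_s: 49.62
tool_pos: [0.5874, -0.0104, 0.1452]
tool_rot: [-179.9, 0.0, 85.8]
force: [1.0, 0.3, -0.1]
grip_width: 0.0457
grasp_force: 0.0
time_s: 50.62
tool_pos: [0.509, 0.3539, 0.0959]
tool_rot: [179.8, 0.0, 123.1]
force: [0.1, -0.1, -0.3]
grip_width: 0.05
grasp_force: 0.0
time_s: 50.88
tool_pos: [0.5086, 0.3514, 0.095]
tool_rot: [-180.0, 0.0, 123.0]
force: [-0.3, -0.0, -0.2]
grip_width: 0.0499
grasp_force: 0.0
[233.   56.2] 87 [0.8914 0.0746]
[259.3 156.2] 90 [0.6101 0.0123]
[298.3 154.6] 81 [ 0.6107 -0.0882]
[269.2 139.5] 57 [ 0.6541 -0.0148]
[289.  139.7] 59 [ 0.6517 -0.0659]
[268.1 162.3] 60 [ 0.5931 -0.0098]
[308.4 228.7] 168 [ 0.4183 -0.1045]
[197.5   3.4] 132 [ 1.1342 -1.0327]
[296.7 171.9] 116 [ 0.4173 -0.1186]
[ 54.5 265.1] 338 [0.8737 0.3481]
[196.5 314.2] 69 [0.5089 0.3508]
```

```bash
python3 -m creep '0 0 -.04 0 .05;0 0 -.026 0 .05;0 0 -.012 0 .05;0 0 -.004 0 .05;0 0 0 0 .03;0 0 0 0 .03;0 0 0 0 .03;0 0 0 0 .03' 20
python3 -m creep '0 0 .03 0 .03;0 0 .05 0 .03;0 0 .04 0 .03;.0085 -.0458 0 -4.1 .03;.0085 -.0458 0 -4.1 .03;.0085 -.0458 0 -4.1 .03;.0085 -.0458 0 -4.1 .03;.0085 -.0458 0 -4.1 .03'
python3 -m creep '.0085 -.0458 0 -4.1 .03;.0085 -.0458 0 -4.1 .03;.0085 -.0458 0 -4.1 .03;.0085 -.0458 -.02 -4.3 .03;0 0 -.02 0 .03;0 0 0 0 .03;0 0 0 0 .03'
```

```text
time_s: 51.98
tool_pos: [0.5089, 0.3524, 0.0141]
tool_rot: [179.9, 0.0, 123.0]
force: [0.0, -0.9, 4.0]
grip_width: 0.0338
grasp_force: 19.9
time_s: 52.98
tool_pos: [0.5507, 0.1215, 0.133]
tool_rot: [180.0, 0.0, 102.4]
force: [0.2, 1.2, -0.0]
grip_width: 0.0339
grasp_force: 19.9
time_s: 53.85
tool_pos: [0.5851, -0.0591, 0.0936]
tool_rot: [180.0, -0.0, 86.0]
force: [0.1, 0.1, -0.4]
grip_width: 0.0342
grasp_force: 19.9
```

```bash
python3 -m creep '0 -.0015 -.03 0 .03;0 0 -.018 0 .03;0 0 -.0095 0 .03;0 0 0 0 .03;0 0 0 0 .03'
python3 -m creep '0 0 0 0 .046;0 0 0 0 .046;0 0 0 0 .046;0 0 .02 0 .046;0 0 .04 0 .046;0 0 .05 0 .046;0 -.05 0 0 .046;0 -.05 0 0 .046'
python3 -m creep '0 -.03 0 0 .042;0 0 0 0 .042'
python3 - <<'E'
from h import *
im=shot();cv2.imwrite('pics/s3.png',np.hstack([cv2.resize(im['side'][100:270,140:290,::-1],(400,453)),cv2.resize(im['top'][100:213,240:340,::-1],(400,453))]))
E
```

```text
time_s: 54.48
tool_pos: [0.5853, -0.0615, 0.036]
tool_rot: [179.9, 0.0, 85.9]
force: [-0.0, 0.0, -0.6]
grip_width: 0.0338
grasp_force: 20.0
time_s: 55.48
tool_pos: [0.5855, -0.1623, 0.1469]
tool_rot: [179.9, 0.0, 86.0]
force: [0.2, -0.4, 0.4]
grip_width: 0.0461
grasp_force: 0.0
time_s: 55.72
tool_pos: [0.5839, -0.1955, 0.1455]
tool_rot: [-180.0, 0.1, 85.6]
force: [-1.0, 0.0, -0.1]
grip_width: 0.042
grasp_force: 0.0
```

View pics/s3.png

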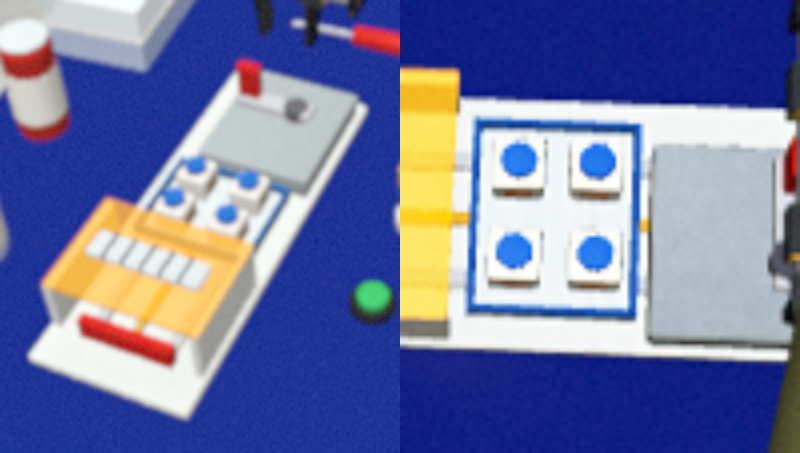

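The picture shows all four blue modules upright and apart in the tray, in the top crop at (519,160), (597,162), (514,252) and (595,254). The handle is at (250,78) in the side crop. Next I grip the handle across the arm and wind clockwise.

```bash
python3 -m creep '.006 0 0 10 .042;.006 0 0 10 .042;.006 0 0 10 .042;.006 0 0 10 .042;.006 0 0 10 .042;.006 0 0 10 .042;.006 .001 0 10 .042;.0042 .002 0 10 .042'
python3 -m creep '0 0 0 10 .042;0 0 0 0 .042;0 0 0 0 .042;0 0 0 0 .042'
```

```text
time_s: 56.82
tool_pos: [0.6317, -0.1859, 0.1456]
tool_rot: [179.9, -0.0, 166.4]
force: [0.1, -0.6, 0.6]
grip_width: 0.0422
grasp_force: 0.0
time_s: 57.32
tool_pos: [0.631, -0.1882, 0.1456]
tool_rot: [180.0, 0.0, 175.9]
force: [-0.2, -0.1, -0.3]
grip_width: 0.0418
grasp_force: 0.0
```

```bash
python3 -m creep '.0005 -.0015 -.03 0 .042;0 0 -.03 0 .042;0 0 -.015 0 .042;0 0 -.006 0 .042;0 0 0 0 .042'
python3 -m creep '0 0 0 0 .005;0 0 0 0 .005;0 0 0 0 .005;0 0 0 0 .005;0 0 0 0 .005' 40
python3 -m creep '-.0015 -.0095 0 -10 .005;-.0035 -.009 0 -10 .005;-.0045 -.0085 0 -10 .005;-.006 -.0075 0 -10 .005'; python3 -c "
from h import *;o=get_obs();print(o['qpos'],o['wrist_torque'])"
```

```text
time_s: 57.95
tool_pos: [0.6319, -0.1902, 0.065]
tool_rot: [-180.0, 0.0, 175.9]
force: [0.6, 0.2, 0.8]
grip_width: 0.042
grasp_force: 0.0
time_s: 58.58
tool_pos: [0.6317, -0.1901, 0.0649]
tool_rot: [180.0, 0.0, 175.9]
force: [-0.1, 0.5, 0.7]
grip_width: 0.0134
grasp_force: 40.0
time_s: 59.08
tool_pos: [0.6163, -0.2243, 0.0649]
tool_rot: [180.0, 0.0, 135.7]
force: [-0.7, 1.2, 2.0]
grip_width: 0.0135
grasp_force: 40.0
[ 1.76274124e+01  2.54199880e+01  9.20228731e-02  9.22717024e+01
 -8.26948891e-02  6.22775279e+01  6.34218583e+01] [0.30733262 0.16793499 0.23873168]
```

```bash
python3 -m creep '-.0075 -.006 0 -10 .005;-.008 -.005 0 -10 .005;-.009 -.0035 0 -10 .005;-.0095 -.0015 0 -10 .005;-.0095 -.0005 0 -10 .005;-.0095 .0015 0 -10 .005;-.009 .0035 0 -10 .005;-.0085 .0045 0 -10 .005'
python3 -m creep '-.0075 .006 0 -10 .005;-.006 .0075 0 -10 .005;-.005 .008 0 -10 .005;-.0035 .009 0 -10 .005;-.0015 .0095 0 -10 .005;-.0005 .0095 0 -10 .005;.0015 .0095 0 -10 .005;.0035 .009 0 -10 .005'
python3 -m creep '.0045 .0085 0 -10 .005;.006 .0075 0 -10 .005;.0075 .006 0 -10 .005;.008 .005 0 -10 .005;0 0 0 0 .005'; python3 -c "
from h import *;o=get_obs();print(o['qpos'],o['wrist_torque'])"
```

```text
time_s: 60.08
tool_pos: [0.5456, -0.2318, 0.0648]
tool_rot: [179.9, 0.0, 55.6]
force: [1.7, 0.9, 1.1]
grip_width: 0.0135
grasp_force: 40.0
time_s: 61.08
tool_pos: [0.5261, -0.1634, 0.0649]
tool_rot: [180.0, 0.0, -24.3]
force: [-1.2, 0.7, 2.3]
grip_width: 0.0139
grasp_force: 40.0
time_s: 61.7
tool_pos: [0.5526, -0.1361, 0.0649]
tool_rot: [180.0, 0.0, -64.0]
force: [-2.7, 2.0, 4.2]
grip_width: 0.0137
grasp_force: 40.0
[ -13.280129     17.33353815   28.36587929  105.96003873   -9.52471633
   59.06609861 -135.04185053] [ 0.40254738  0.42665613 -0.23993217]
```

Regrasp with a +270° turn, now gripping radially.

```bash
python3 -m creep '0 0 0 0 .042;0 0 0 0 .042;0 0 0 0 .042;0 0 .02 0 .042;0 0 .02 0 .042;0 0 .015 0 .042;0 0 0 10 .042;0 0 0 10 .042' >/dev/null
python3 -m creep '0 0 0 10 .042;0 0 0 10 .042;0 0 0 10 .042;0 0 0 10 .042;0 0 0 10 .042;0 0 0 10 .042;0 0 0 10 .042;0 0 0 10 .042' >/dev/null
python3 -m creep '0 0 0 10 .042;0 0 0 10 .042;0 0 0 10 .042;0 0 0 10 .042;0 0 0 10 .042;0 0 0 10 .042;0 0 0 10 .042;0 0 0 10 .042' >/dev/null
python3 -m creep '0 0 0 10 .042;0 0 0 10 .042;0 0 0 10 .042;0 0 0 10 .042;0 0 0 10 .042;0 0 0 10 .042;0 0 0 10 .042;0 0 0 10 .042' 
python3 -m creep '0 0 0 10 .042;0 0 0 0 .042;0 0 0 0 .042'
```

```text
time_s: 65.7
tool_pos: [0.5523, -0.1368, 0.1195]
tool_rot: [180.0, -0.0, -163.7]
force: [-0.4, 0.8, -0.7]
grip_width: 0.0418
grasp_force: 0.0
time_s: 66.08
tool_pos: [0.5524, -0.1368, 0.1195]
tool_rot: [180.0, -0.0, -154.2]
force: [-0.6, 0.4, 0.1]
grip_width: 0.0419
grasp_force: 0.0
```

```bash
python3 -m creep '0 .0005 -.02 0 .042;0 0 -.02 0 .042;0 0 -.0145 0 .042;0 0 0 0 .02;0 0 0 0 .02;0 0 0 0 .02;0 0 0 0 .02;0 0 0 0 .02'
python3 -m creep '.009 .0035 0 -10 .02;.0095 .0015 0 -10 .02;.0095 .0005 0 -10 .02;.0095 -.0015 0 -10 .02;.009 -.0035 0 -10 .02;.0085 -.0045 0 -10 .02;.0075 -.006 0 -10 .02;.006 -.0075 0 -10 .02'
python3 -m creep '.005 -.008 0 -10 .02;.0035 -.009 0 -10 .02;.0015 -.0095 0 -10 .02;.0005 -.0095 0 -10 .02;-.0015 -.0095 0 -10 .02;-.0035 -.009 0 -10 .02;-.0045 -.0085 0 -10 .02;-.006 -.0075 0 -10 .02'
```

```text
time_s: 67.08
tool_pos: [0.5531, -0.1361, 0.0659]
tool_rot: [-180.0, 0.1, -154.1]
force: [0.2, 0.7, 4.2]
grip_width: 0.0254
grasp_force: 40.0
time_s: 68.08
tool_pos: [0.6214, -0.1541, 0.0659]
tool_rot: [180.0, 0.0, 125.7]
force: [-1.3, -0.1, 4.4]
grip_width: 0.0255
grasp_force: 40.0
time_s: 69.08
tool_pos: [0.6158, -0.2245, 0.0659]
tool_rot: [-180.0, 0.0, 45.7]
force: [-2.2, 1.1, 5.3]
grip_width: 0.0256
grasp_force: 40.0
```

```bash
python3 -m creep '-.0075 -.006 0 -10 .02;-.008 -.005 0 -10 .02;-.009 -.0035 0 -10 .02;-.0095 -.0015 0 -10 .02;-.0095 -.0005 0 -10 .02;-.0095 .0015 0 -10 .02;-.009 .0035 0 -10 .02;-.0085 .0045 0 -10 .02'
python3 -m creep '-.0075 .006 0 -10 .02;-.006 .0075 0 -10 .02;-.005 .008 0 -10 .02;0 0 0 0 .02'
python3 -m creep '0 0 0 0 .042;0 0 0 0 .042;0 0 0 0 .042;0 0 .02 0 .042;0 0 .02 0 .042;0 0 .015 0 .042;0 0 0 10 .042;0 0 0 10 .042'
python3 -m creep '0 0 0 10 .042;0 0 0 10 .042;0 0 0 10 .042;0 0 0 10 .042;0 0 0 10 .042;0 0 0 10 .042;0 0 0 10 .042;0 0 0 10 .042' >/dev/null
python3 -m creep '0 0 0 10 .042;0 0 0 10 .042;0 0 0 10 .042;0 0 0 10 .042;0 0 0 10 .042;0 0 0 10 .042;0 0 0 10 .042;0 0 0 10 .042' >/dev/null
python3 -m creep '0 0 0 10 .042;0 0 0 10 .042;0 0 0 10 .042;0 0 0 10 .042;0 0 0 10 .042;0 0 0 10 .042;0 0 0 10 .042;0 0 0 10 .042' 
python3 -m creep '0 0 0 10 .042;0 0 0 0 .042;0 0 0 0 .042'
```

```text
time_s: 70.08
tool_pos: [0.5454, -0.2313, 0.0659]
tool_rot: [-180.0, -0.0, -34.3]
force: [-2.0, 1.1, 5.7]
grip_width: 0.0255
grasp_force: 40.0
time_s: 70.58
tool_pos: [0.5267, -0.2093, 0.0659]
tool_rot: [180.0, 0.0, -64.1]
force: [-3.5, 0.0, 7.0]
grip_width: 0.0255
grasp_force: 40.0
time_s: 71.58
tool_pos: [0.5275, -0.2097, 0.1215]
tool_rot: [-179.9, -0.1, -43.7]
force: [-0.5, 0.0, -0.0]
grip_width: 0.0418
grasp_force: 0.0
time_s: 74.58
tool_pos: [0.5273, -0.21, 0.1213]
tool_rot: [-179.9, 0.1, -163.8]
force: [1.2, -0.3, -0.3]
grip_width: 0.0419
grasp_force: 0.0
time_s: 74.95
tool_pos: [0.5271, -0.2099, 0.1206]
tool_rot: [-180.0, 0.0, -154.3]
force: [-0.0, -0.5, 0.3]
grip_width: 0.042
grasp_force: 0.0
```

```bash
python3 -m creep '-.0005 0 -.02 0 .042;0 0 -.02 0 .042;0 0 -.016 0 .042;0 0 0 0 .005;0 0 0 0 .005;0 0 0 0 .005;0 0 0 0 .005;0 0 0 0 .005' 50
python3 -m creep '-.0035 .009 0 -10 .005;-.0015 .0095 0 -10 .005;-.0005 .0095 0 -10 .005;.0015 .0095 0 -10 .005;.0035 .009 0 -10 .005;.0045 .0085 0 -10 .005;.006 .0075 0 -10 .005;.0075 .006 0 -10 .005'
python3 -m creep '.008 .005 0 -10 .005;.009 .0035 0 -10 .005;.0095 .0015 0 -10 .005;.0095 .0005 0 -10 .005;.0095 -.0015 0 -10 .005;.009 -.0035 0 -10 .005;.0085 -.0045 0 -10 .005;.0075 -.006 0 -10 .005'
python3 -m creep '.006 -.0075 0 -10 .005;.005 -.008 0 -10 .005;.0035 -.009 0 -10 .005;0 0 0 0 .005'
python3 -m creep '.001 -.005 0 -5 .005;0 0 0 0 .005'
python3 -m creep '.0005 -.0045 0 -5 .005;0 0 0 0 .005'
```

```text
time_s: 75.95
tool_pos: [0.527, -0.2098, 0.0648]
tool_rot: [-180.0, 0.1, -154.1]
force: [-0.8, 0.9, 3.6]
grip_width: 0.0137
grasp_force: 50.0
time_s: 76.95
tool_pos: [0.5443, -0.1413, 0.0648]
tool_rot: [180.0, 0.0, 125.6]
force: [-2.4, -0.5, 3.6]
grip_width: 0.0138
grasp_force: 50.0
time_s: 77.95
tool_pos: [0.6149, -0.1464, 0.0649]
tool_rot: [180.0, 0.0, 45.7]
force: [-2.3, -0.6, 4.4]
grip_width: 0.0136
grasp_force: 50.0
time_s: 78.45
tool_pos: [0.6296, -0.1713, 0.0649]
tool_rot: [179.9, -0.0, 15.9]
force: [-0.7, 0.7, 5.1]
grip_width: 0.0138
grasp_force: 50.0
time_s: 78.7
tool_pos: [0.6306, -0.1758, 0.0649]
tool_rot: [180.0, -0.1, 11.0]
force: [0.3, 1.3, 5.9]
grip_width: 0.0134
grasp_force: 50.0
time_s: 78.95
tool_pos: [0.6313, -0.1805, 0.0649]
tool_rot: [179.9, -0.1, 6.1]
force: [-0.2, -1.1, 3.7]
grip_width: 0.0138
grasp_force: 50.0
```

```bash
python3 -m creep '.0003 -.005 0 -5 .005;0 0 0 0 .005'
python3 -m creep '.0001 -.004 0 -4 .005;0 0 0 0 .005'
python3 -m creep '0 -.002 0 -2 .005;0 0 0 0 .005;0 0 0 0 .005'
```

```text
time_s: 79.2
tool_pos: [0.6316, -0.1853, 0.0649]
tool_rot: [180.0, -0.1, 1.1]
force: [0.2, -0.1, 4.8]
grip_width: 0.0134
grasp_force: 50.0
time_s: 79.45
tool_pos: [0.6315, -0.189, 0.0649]
tool_rot: [-180.0, -0.1, -2.9]
force: [-0.2, 0.1, 6.0]
grip_width: 0.0138
grasp_force: 50.0
time_s: 79.82
tool_pos: [0.6314, -0.1901, 0.0649]
tool_rot: [-179.9, -0.0, -4.8]
force: [-1.4, 2.4, 7.7]
grip_width: 0.0138
grasp_force: 50.1
```

```bash
python3 -m creep '0 -.002 0 -2 .005;0 0 0 0 .005;0 0 0 0 .005'
python3 -m creep '0 -.002 0 -2 .005;0 0 0 0 .005;0 0 0 0 .005'
```

```text
time_s: 80.2
tool_pos: [0.6314, -0.1901, 0.0648]
tool_rot: [-179.8, 0.1, -6.6]
force: [-3.6, 5.0, 8.8]
grip_width: 0.0138
grasp_force: 51.2
time_s: 80.58
tool_pos: [0.6312, -0.1901, 0.0648]
tool_rot: [-179.7, 0.2, -8.5]
force: [-4.0, 8.3, 10.5]
grip_width: 0.0139
grasp_force: 52.6
```

Travel has stopped against the end, with the handle steady as the force rises. I release and check.

```bash
python3 -m creep '0 0 0 0 .04;0 0 0 0 .04;0 0 0 0 .04;0 .003 .02 6 .04;0 0 .04 0 .04;0 0 .04 0 .04;-.03 -.05 .03 0 .02;-.03 -.05 0 0 .0'
python3 - <<'E'
from h import *
im=shot();cv2.imwrite('pics/s4.png',np.hstack([cv2.resize(im['side'][100:270,140:290,::-1],(400,453)),cv2.resize(im['top'][100:213,190:290,::-1],(400,453))]))
print(tri(np.array([260.6,227.3]),np.array([279.3,210.9])),pairs("lamp_top"),pairs("lamp","masks_of"))
print(pairs("cured"))
E
```

```text
time_s: 81.58
tool_pos: [0.5731, -0.2919, 0.1953]
tool_rot: [179.8, -0.3, -2.9]
force: [0.5, -1.0, 0.4]
grip_width: 0.0274
grasp_force: 0.0
(array([0.42745624, 0.01488181, 0.01953759]), np.float64(0.1790955426642565)) [(array([0.4259, 0.0168, 0.0219]), np.float64(1.7), 0.53, 0.45, array([260., 229.]))] [(array([0.4238, 0.0218, 0.024 ]), np.float64(2.3), 0.45, 0.5, array([258., 230.]))]
[(array([ 0.3743, -0.2722,  0.0413]), np.float64(0.9), 0.56, 0.7, array([378., 245.])), (array([ 0.373 , -0.2742,  0.0326]), np.float64(0.3), 0.56, 0.44, array([378., 245.]))]
```

View pics/s4.png

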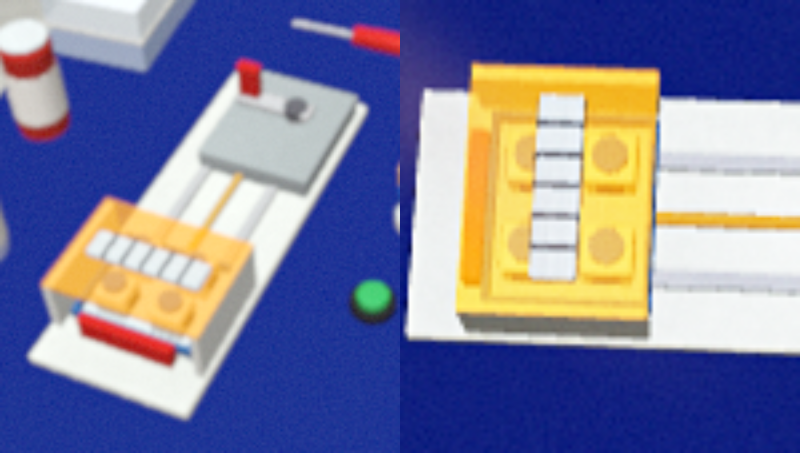

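The picture shows the tray home. Its rim lies against the red stop at (125,340), and all four modules are upright under the roof at (115,285), (170,300), (610,155) and (605,247). On to the lamp.

```bash
python3 -m creep '-.018 .0388 0 8 0;-.018 .0388 0 8 0;-.018 .0388 0 8 0;-.018 .0388 0 8 0;-.018 .0388 -.02 8 0;-.018 .0388 -.03 8 0;-.018 .0388 -.03 8 0;-.018 .0388 -.03 8 0'
python3 -m creep '0 0 0 0 0;0 0 0 0 0;0 0 0 0 0'
```

```text
time_s: 82.98
tool_pos: [0.4279, 0.023, 0.082]
tool_rot: [180.0, -0.1, 61.3]
force: [0.7, 0.3, -0.3]
grip_width: 0.0003
grasp_force: 0.0
time_s: 83.35
tool_pos: [0.4296, 0.0199, 0.0835]
tool_rot: [179.9, -0.1, 60.8]
force: [0.3, -0.2, 0.1]
grip_width: 0.0002
grasp_force: 0.0
```

```bash
python3 -m creep '-.002 -.0045 -.03 0 0;0 0 -.02 0 0;0 0 -.006 0 0;0 0 0 0 0;0 0 0 0 0'
python3 - <<'E'
from h import *
im=shot()["side"];cv2.imwrite('pics/lamp.png',cv2.resize(im[150:250,220:340,::-1],None,fx=5,fy=5))
E
```

```text
time_s: 83.98
tool_pos: [0.4273, 0.0161, 0.0275]
tool_rot: [179.9, -0.1, 60.9]
force: [0.3, -0.2, 0.2]
grip_width: 0.0008
grasp_force: 0.0
```

View pics/lamp.png

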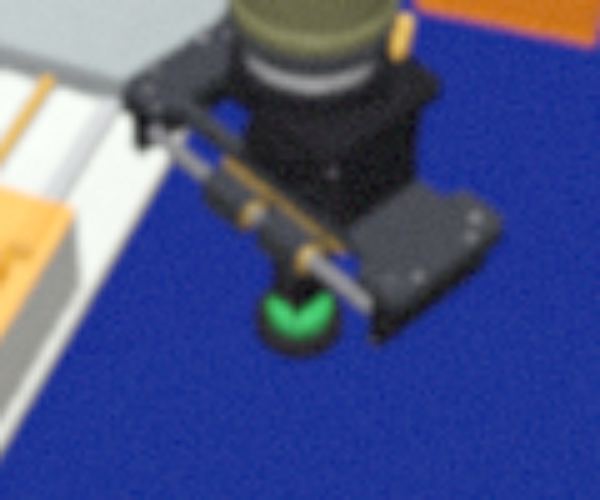

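The crop shows the closed fingers right over the green button at (300,305). I press in small steps.

```bash
python3 -m creep '0 0 -.003 0 0;0 0 -.003 0 0;0 0 -.003 0 0;0 0 0 0 0'
python3 -m creep '0 0 -.002 0 0;0 0 -.002 0 0;0 0 0 0 0'
```

```text
time_s: 84.58
tool_pos: [0.4266, 0.0162, 0.0177]
tool_rot: [180.0, -0.0, 60.9]
force: [-0.4, 0.0, 4.8]
grip_width: 0.0004
grasp_force: 2.0
time_s: 84.95
tool_pos: [0.4268, 0.0163, 0.0159]
tool_rot: [-179.9, -0.0, 60.9]
force: [-9.2, -1.1, 31.5]
grip_width: 0.0004
grasp_force: 15.3
```

Fully pressed, bottomed at 31 N. I lift straight up, retreat and verify.

```bash
python3 -m creep '0 0 .01 0 0;0 0 .03 0 0;0 0 .05 0 0;0 0 .05 0 0;.03 .05 .03 0 0;.03 .05 0 0 0;0 .05 0 0 0;0 .05 0 0 0'
python3 -m creep '0 .05 0 0 0;0 .05 0 0 0;0 0 0 0 0;0 0 0 0 0'
python3 - <<'E'
from h import *
im=shot();cv2.imwrite('pics/fin.png',np.hstack([cv2.resize(im['side'][70:290,130:360,::-1],(400,383)),cv2.resize(im['top'][100:290,210:420,::-1],(400,383))]))
E
```

```text
time_s: 85.95
tool_pos: [0.4847, 0.2148, 0.1814]
tool_rot: [-180.0, 0.1, 60.9]
force: [0.7, -0.0, -0.0]
grip_width: 0.0006
grasp_force: 0.0
time_s: 86.45
tool_pos: [0.4848, 0.3127, 0.1814]
tool_rot: [180.0, 0.1, 60.9]
force: [-0.1, -0.2, 0.2]
grip_width: 0.0008
grasp_force: 0.0
```

View pics/fin.png

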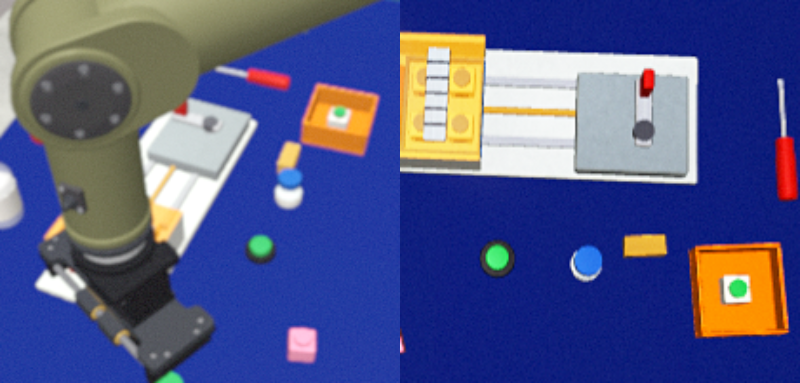

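The cured module stands upright in the orange box at (738,288). The four modules are under the hood with the tray home, the lamp button is back up at (497,258), and the jar and gauge block are where they were.

```bash
python3 -c "
from cell import ticket;print(ticket.sign_off())"
```

```text
the job is handed in; nothing more can be done
None
```

The job is done and handed in at about 86 s: the cured module stands in the orange box, all four blue-capped modules are in the tray cranked home against the red stop, and the lamp button was then pressed once.

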